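Blot a slide rack and hang it on the swivel drying hook

TASK

The rinsed slides are ready to dry: lift the steel slide rack out of its glass dish, stand it gently on the blotting pad and let go of it there so that it drains, then take it again so that its handle is free and hang it, without dropping it, by the handle on the drying stand's swivel hook. Before hanging it, turn the hook to point out over the middle of the drip tray, so that the rack ends up hanging still and level above the tray. Keep the rack upright all the time so that no slide slips out, and leave the dishes and everything else on the bench where they stand.

Things in the scene. Friction and masses are not known exactly. Their poses are not given: they have to be found in the camera images.
- rack_center (a point): Stainless slide rack: open box 100 long (its x) x 44 wide (y) x 34 mm high, 0.15 to 0.31 kg, glass slides on edge inside, below its walls. Point: the box's centre, 17 mm above its underside; z up; same when turned half round. Starts in the rinse dish, lengthwise. Its stiff flat 34 mm side walls can be gripped across the 44 mm width, near either end, beside the handle's peak. A rigid handle arches over it.
- rack_bail (a point): Peak of the rack's rigid strap handle (centre of the strap), 52.5 mm above rack_center; same axes. Strap 10 mm wide (y), 3 mm thick, can be pinched across its width; in the rack's x-z plane it rises from the end walls (x +-51 mm, 33 mm below the peak) over x +-30 (10 mm below) to this blunt peak. 34 mm of free height between the box's top and the peak's underside.
- rinse_dish_center (a point): Loose glass staining dish in which the rack stands, 0.55 kg: 128 (x) x 62 (y) x 50 mm high outside, walls and floor 4 mm. The rack's box stands below the rim with 5 mm play at its long sides, so that only the handle can be reached from above. Point: the dish's centre, 25 mm above the bench.
- spare_dish_center (a point): An empty glass dish just like the rinse dish, near it; leave it. Same point.
- pad_center (a point): Blotting pad, fixed on the bench: a flat pale pad 160 (its x) x 115 (its y) x 4 mm. This point is the centre of its top face.
- stand: Drying stand, fixed: dark base plate 14 mm thick (x from -102 to +23, y +-85 mm) and an upright post 12 mm thick, 165 mm high, with the swivel hook on its top. Origin at bench height on the post's axis, z up. The drip tray lies on its +x side.
- hook_saddle (a point): Swivel hook, 8 mm steel rod reaching level out from a 20 mm thick swivel head on the stand's post. Point: on the rod's axis, middle of its 28 mm long level seat, 104 mm from the post's axis, 165 mm above the bench; x outward along the rod, z up. Inward of the seat the rod steps up 6 mm; outward it turns up in a blunt tip ending 31 mm further out, top 16 mm above this point. Head's top 14 mm above it.
- hook (a joint): Angle of the swivel hook about the post's axis, rad, relative to the stand: 0 points along the stand's +x, growing anticlockwise seen from above; stops at +-3.0. Light friction (0.06 N m); it stays where it is left. It can be pushed or pinched at the rod.
- tray_center (a point): Drip tray, fixed, shallow, pale metal: 130 (its x) x 184 (its y) x 16 mm high, wall 3 mm, beside the stand on its +x side, its centre about as far from the post as the hook's seat. This point is the centre of its inner floor.
- wash_bottle: Bystander: white wash bottle, 60 mm thick, about 150 mm high. Origin under its centre.
- reagent: Bystander: small brown glass bottle, 42 mm thick, 80 mm high. Origin under its centre.
- coplin_jar: Bystander: small round glass jar with lid, 58 mm thick, 86 mm high. Origin under its centre.
- slide_box: Bystander: flat grey slide box 102 x 162 x 35 mm. Origin under its centre.
- timer: Bystander: white bench timer 62 x 70 x 19 mm. Origin under its centre.
- forceps: Bystander: steel forceps lying flat, 110 mm long (x), 22 mm wide, 8 mm high. Origin at bench height at its middle.
- beaker: Bystander: glass beaker, 68 mm thick, 85 mm high. Origin under its centre.
- rack: The same slide rack; origin at the centre of its underside, axes as rack_center.
Things that resemble listed ones, but are neither listed nor needed, are in the scene too. Of the things that look like the part that bears pad_center, take the one that is farthest from the robot's base at the start.

How it is judged:
By the outcome, as a careful person would: the job done as asked, in the order asked, and still so for the second after the job is handed in, with the robot touching nothing.
It also fails if it takes over 72 s, if anything falls off the work surface, if the arm or the gripper's body presses on something with over 40 N, if the wrist force passes 120 N, or if a joint passes its speed limit or range.

ROBOT

A 6-joint arm with a two-finger parallel gripper is mounted at the origin on the work surface. World frame = base frame: x ahead of the robot, y to its left, z up, the work surface at z = 0. Lengths are in m, angles in rad, forces in N, time in s.
With the tool pointing down it reaches from about 0.325 to 0.925 m from the base axis. Payload 3.1 kg.
Tool frame: the origin (TCP) lies between the finger pads; the fingertips stand 8 mm ahead of it and the grasp point (between the pads) lies 11 mm behind it; x points along the fingers, y is the direction in which the jaws open and shut, and the axes are right-handed (so a half turn about x gives the same grasp; the last joint's range is limited). The gripper opens to 85 mm and grips with 20 to 120 N. Pads are 22 mm wide; open, the fingers measure 114 mm over their backs; the gripper's body (76 mm by 85 mm) begins 54 mm behind the grasp point. The pads swing forward as they close: fully open they stand 13 mm farther back than shut.
Start: joints at [1.077, 0.217, 1.613, -0, 1.311, -0.112], TCP at [0.233, 0.58, 0.239] pointing down, gripper open.
Joint ranges: [-2.75, 2.75], [-0.78, 2.1], [0.31, 2.55], [-1.13, 4.27], [0.13, 2.63], [-2.58, 2.58]. Speed limits (rad/s): [2.79, 2.79, 3.14, 3.14, 3.14, 3.14].

INTERFACE

Orientations are given as a unit quaternion [x, y, z, w].
In Python, from cell import telemetry, cams, bot gives the robot as it stands.
- The arm moves only by the tool play_rows, never from a script. Its argument "deltas" is a list of rows, each an object of numbers: "x", "y", "z": the shift along the tool's x, y, z in cm; "wx", "wy", "wz": the turn, a rotation vector about the tool's x, y, z in rad; "claw": the gripper's target within -1 to 1 (shut at 1, half-way at 0, fully open at -1). In form: [{"x": .., "y": .., "z": .., "wx": .., "wy": .., "wz": .., "claw": ..}, ...]. A call has 1 to 20 rows; each row shifts and turns the commanded pose from where the row before left it, along the tool's axes as they then stand; what a row does not reach is not made up. A row lasts 1/12 s, in which the tool goes at most 41.7 mm and 7.16 degrees, less where a joint would pass 70% of its speed; a pose out of reach is approached as far as the arm can. A call with a gripper value outside its range is refused whole. The fingers move at their own pace and stop on an object; "squeeze" is the grip in N (left out, the last holds). Time passes only in rows, so rows that do not move let the fingers close. It gives the time, the measured TCP pose, the force and the opening at its end, in the units of the state.
- telemetry.observe(): the state, without advancing time (a new reading comes with each control period).
- cams.snapshot(name): name is "scene" or "top"; returns a dict with "img" (480x640x3 uint8, blue, green, red), "fx", "fy", "cx", "cy" (pixels), "position" and "rotation" of the camera in the world. Camera axes: x right, y up, looking along -z (the intrinsics and any distortion apply to the point x, -y, -z); pixel columns grow to the right and rows downward; lengths in m; the calibration is good to about 2 mm. A picture is of the moment at which its call begins. There is no depth.
- bot.close_job(): hands the job in, once; it reports no verdict.
The state is a dict: "time": time; "joint_positions": joint angles; "joint_vel": joint speeds; "effort": joint torques, N m; "tool_pos": TCP position; "tcp_rot": TCP orientation; "wrist_force": force on the tool from outside, world axes, zero at the start; "ft_torque": the same for the moment, N m; "finger_gap": finger opening in m.
Only numpy, scipy, OpenCV 4.12 (cv2) and the standard library are available. Lean on these libraries where they do the work, as an engineer would, in place of code of your own. Each camera call takes 0.05 s, during which the arm holds its last target.

## Working session

There is one attempt and no reset: what is moved stays moved. The work goes in short steps, Python scripts to look and compute and a tool call to move; the robot and the scene stay as the last step left them, time stands still between calls to the robot, and variables do not carry over. Pictures are saved under pics/ and viewed, and the job is handed in when it is done.

Besides the shell and the picture viewer there is one more tool, called after ">>>" by a JSON object that holds its "method" and its "body", one argument or row to a line. play_rows: Moves the arm, as the interface text tells. Its arguments: {"type":"object","properties":{"deltas":{"type":"array"},"squeeze":{"type":"number"}},"required":["deltas"]}

```bash
ls; mkdir -p pics; python3 - <<'E'
from cell import telemetry, cams, bot
import cv2
s=telemetry.observe()
for k,v in s.items(): print(k,v)
for n in ("scene","top"):
    c=cams.snapshot(n); cv2.imwrite(f"pics/{n}0.png",c["img"])
    print(n,{k:v for k,v in c.items() if k!="img"})
E
```

```text
pics
time 0.0
joint_positions [ 1.07680515e+00  2.17744425e-01  1.61491721e+00 -1.44517815e-05
  1.31126005e+00 -1.12207667e-01]
joint_vel [ 1.63229167e-05 -6.87038269e-04  5.94986041e-04 -8.39683682e-05
  1.02869956e-03  7.88492405e-04]
effort [-1.50007043e-05 -3.96852529e+01 -3.03846073e+01 -1.23188370e-04
  9.94421833e-03  4.02293718e-07]
tool_pos [0.23247702 0.57931736 0.23798309]
tcp_rot [ 0.13337381  0.69450334 -0.13494856  0.6940212 ]
wrist_force [-0.26902619 -0.14498137 -0.30556965]
ft_torque [ 0.05639975 -0.01436433  0.00185092]
finger_gap 0.08530848452543165
scene {'fx': 581.7201376500608, 'fy': 581.7201376500608, 'cx': 323.9750752375661, 'cy': 243.60624957126657, 'position': array([ 1.22921409, -0.73990696,  1.10083624]), 'rotation': array([0.36381963, 0.13777662, 0.33644909, 0.85758667])}
top {'fx': 517.1602113661559, 'fy': 517.1602113661559, 'cx': 314.7624069872546, 'cy': 240.18558068114805, 'position': array([ 0.35914762, -0.00747042,  1.24108735]), 'rotation': array([ 0.06308774, -0.05031777, -0.70252196,  0.7070721 ])}
```

View pics/scene0.png

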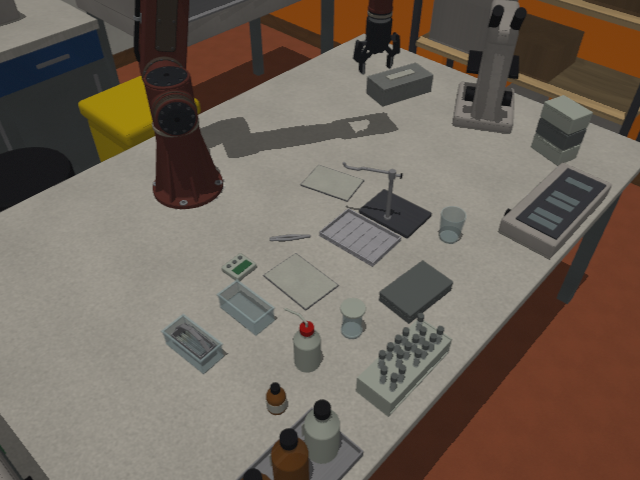

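View pics/top0.png

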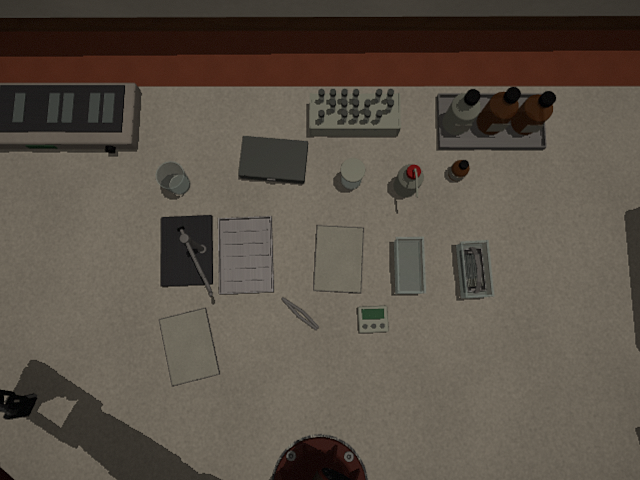

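The scene view shows the rack in its dish at (192,343), the empty dish at (246,306), pads at (300,280) and (332,182), the tray at (360,237), and the stand with its hook at (390,190). In the top view the rack is at (473,270), the spare dish at (407,266), the pads at (339,259) and (189,346), the tray at (246,255), and the post top at about (184,238) with the hook tip at about (212,300).

```bash
cat > h.py <<'E'
import numpy as np, cv2
from scipy.spatial.transform import Rotation as R
from cell import telemetry, cams, bot
def snap(n,f=None):
    c=cams.snapshot(n)
    if f: cv2.imwrite(f"pics/{f}.png",c["img"])
    return c
def ray(c,u,v):
    d=np.array([(u-c["cx"])/c["fx"],-(v-c["cy"])/c["fy"],-1.])
    return np.array(c["position"]),R.from_quat(c["rotation"]).apply(d)
def plane(c,u,v,z):
    o,d=ray(c,u,v); return o+d*(z-o[2])/d[2]
def proj(c,p):
    q=R.from_quat(c["rotation"]).inv().apply(np.array(p)-c["position"])
    return np.array([c["cx"]-c["fx"]*q[0]/q[2], c["cy"]+c["fy"]*q[1]/q[2]])
def tri(c1,p1,c2,p2):
    o1,d1=ray(c1,*p1);o2,d2=ray(c2,*p2)
    t=np.linalg.lstsq(np.array([d1,-d2]).T,o2-o1,rcond=None)[0]
    a=o1+t[0]*d1;b=o2+t[1]*d2
    return (a+b)/2,np.linalg.norm(a-b)
def crop(c,f,u,v,w,h,k):
    im=c["img"][int(v-h/2):int(v+h/2),int(u-w/2):int(u+w/2)]
    cv2.imwrite(f"pics/{f}.png",cv2.resize(im,None,fx=k,fy=k,interpolation=cv2.INTER_CUBIC))
E
python3 - <<'E'
from h import *
t=snap("top");s=snap("scene")
print("padA",plane(t,339,259,.004),plane(s,300,280,.004))
print("padB",plane(t,189,346,.004),plane(s,332,182,.004))
crop(t,"t_rack",473,270,80,100,6); crop(s,"s_rack",192,343,100,80,8)
crop(t,"t_hook",205,255,130,100,6); crop(s,"s_hook",375,205,130,100,6)
E
```

```text
padA [ 0.5138493  -0.04298174  0.004     ] [ 0.51776274 -0.04331611  0.004     ]
padB [0.30543975 0.31005361 0.004     ] [0.3085895  0.30971207 0.004     ]
```

View pics/t_rack.png

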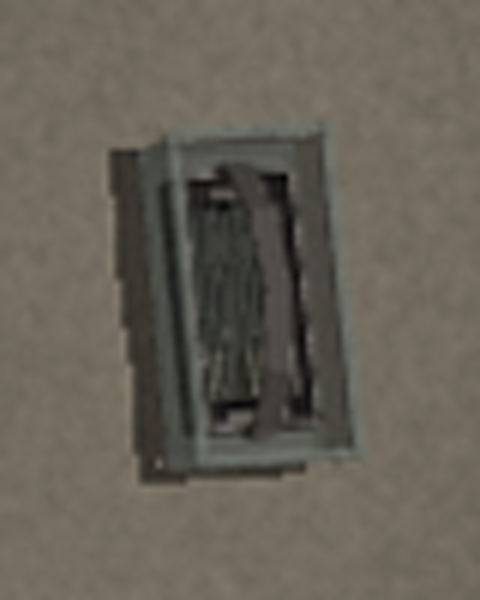

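View pics/s_rack.png

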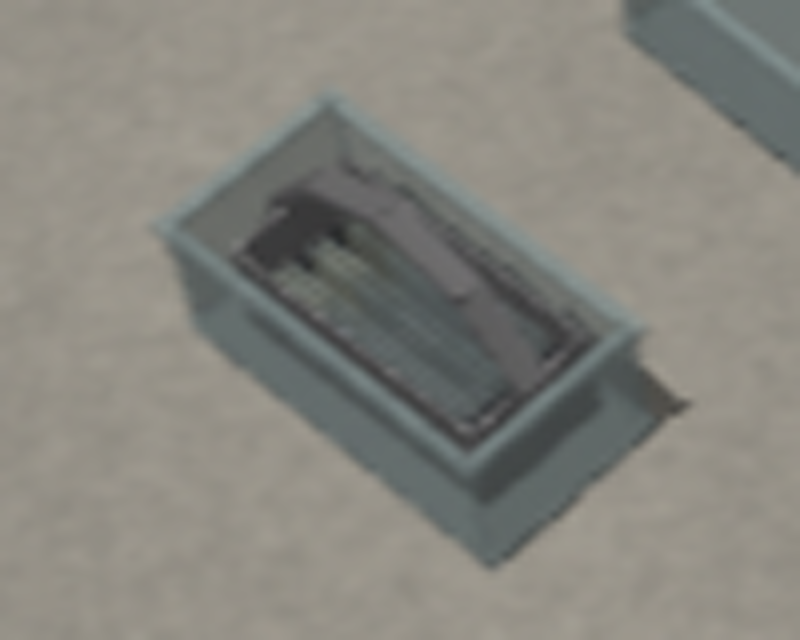

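View pics/t_hook.png

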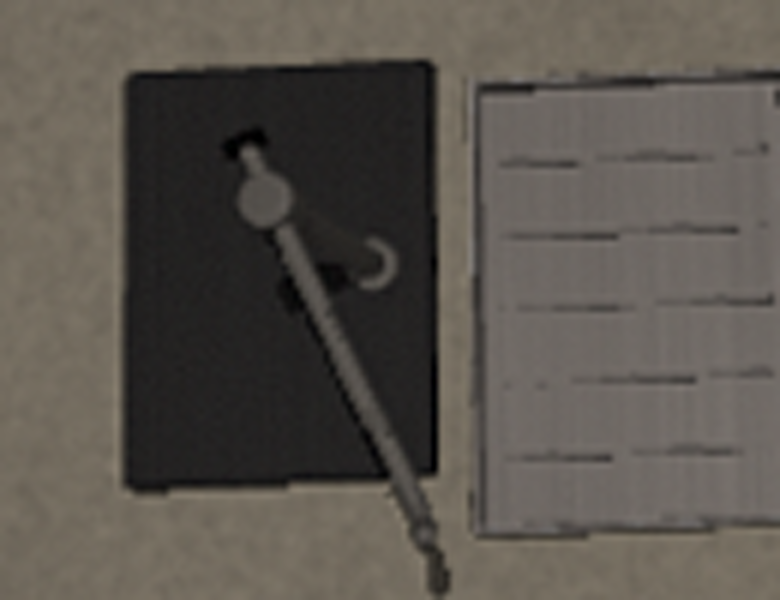

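View pics/s_hook.png

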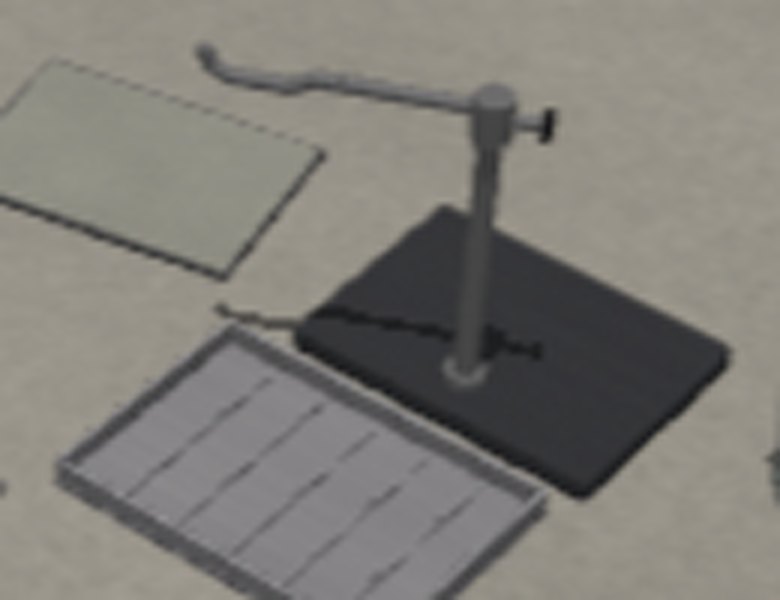

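```bash
python3 - <<'E'
from h import *
t=snap("top");s=snap("scene")
for c in (t,s): c["img"]=cv2.convertScaleAbs(np.clip((c["img"].astype(float)/255)**0.6*255,0,255))
crop(t,"t_rack2",473,270,48,66,9); crop(s,"s_rack2",192,341,72,56,11)
# projected predictions
a=[plane(t,433+x/6,220+y/6,.05) for x,y in((166,130),(327,122),(360,458),(182,466))]
b=[plane(s,142+x/8,303+y/8,.05) for x,y in((330,92),(158,230),(470,475),(645,330))]
for n,c in(("top",a),("scene",b)):
    c=np.array(c);print(n,c.round(4).tolist(),c.mean(0).round(4))
    for i in range(4):
        d=c[(i+1)%4]-c[i];print(np.linalg.norm(d).round(4),np.degrees(np.arctan2(d[1],d[0])).round(1))
E
```

```text
top [[0.5502, -0.3238, 0.05], [0.5537, -0.3859, 0.05], [0.4244, -0.3925, 0.05], [0.4209, -0.3251, 0.05]] [ 0.4873 -0.3568  0.05  ]
0.0622 -86.8
0.1294 -177.1
0.0675 93.0
0.1293 0.6
scene [[0.4265, -0.3319, 0.05], [0.4309, -0.395, 0.05], [0.5585, -0.387, 0.05], [0.5564, -0.3245, 0.05]] [ 0.4931 -0.3596  0.05  ]
0.0632 -86.0
0.1278 3.6
0.0625 91.9
0.1301 -176.7
```

View pics/t_rack2.png

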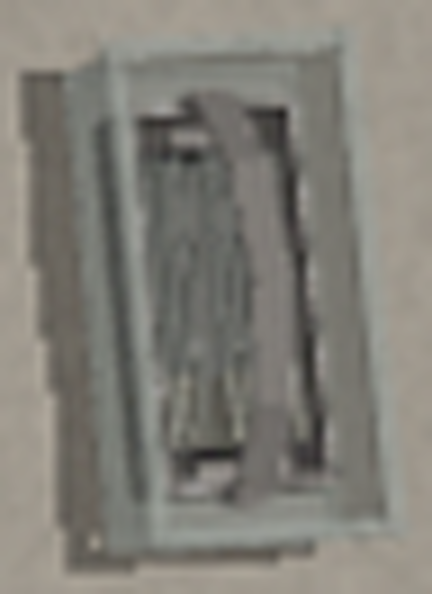

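View pics/s_rack2.png

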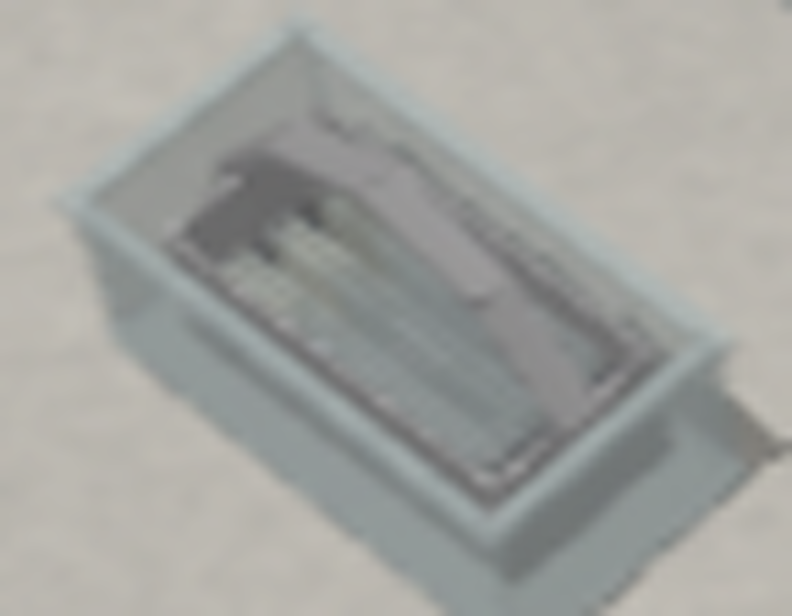

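```bash
python3 - <<'E'
from h import *
t=snap("top");s=snap("scene")
print(tri(t,(479.2,264.8),s,(195.3,334.8)))
for z in(.0735,):
  print(plane(t,479.2,264.8,z),plane(s,195.3,334.8,z))
# strap direction: kinks
for a,b in(((375,180),(490,300)),):
  p=[plane(s,156+x/11,313+y/11,.0635) for x,y in(a,b)];print(p,np.degrees(np.arctan2(*(p[1]-p[0])[1::-1])),np.linalg.norm(p[1]-p[0]))
p=[plane(t,449+x/9,237+y/9,.0635) for x,y in((248,155),(266,410))];print(p,np.degrees(np.arctan2(*(p[0]-p[1])[1::-1])),np.linalg.norm(p[1]-p[0]))
# tray corners at z .016 top; base corners z=.014 ; crop t_hook offset (140,205)/6
tc=np.array([plane(t,140+x/6,205+y/6,.016) for x,y in((476,82),(478,532))]);print("tray left",tc)
bc=np.array([plane(t,140+x/6,205+y/6,.014) for x,y in((127,72),(434,62),(438,478),(126,488))]);print("base",bc.round(4),bc.mean(0))
d=bc[1]-bc[0];print(np.degrees(np.arctan2(d[1],d[0])),np.linalg.norm(d))
ph=plane(t,140+264/6,205+200/6,.179); tip=plane(t,140+438/6,205+585/6,.181);print("post",ph,"tip",tip,np.linalg.norm(tip-ph))
sx=lambda x,y:(310+x/6,155+y/6)
print("scene post",plane(s,*sx(492,95),.179),"tip",plane(s,*sx(207,50),.181),"postfoot",plane(s,*sx(465,365),.014))
crop(t,"t_tray",246,255,80,100,6)
E
```

```text
(array([ 0.49775039, -0.35698203,  0.06241835]), np.float64(0.008876957969668349))
[ 0.49376846 -0.3572563   0.0735    ] [ 0.50879192 -0.35797331  0.0735    ]
[array([ 0.48156293, -0.35277064,  0.0635    ]), array([ 0.52180299, -0.35572398,  0.0635    ])] -4.19758126082677 0.040348296552478305
[array([ 0.51918391, -0.35528159,  0.0635    ]), array([ 0.45448541, -0.35707437,  0.0635    ])] 1.5872513233319119 0.06472333313205715
tray left [[0.60918217 0.24732071 0.016     ]
 [0.42806405 0.23973949 0.016     ]]
base [[0.6131 0.39   0.014 ]
 [0.6178 0.2651 0.014 ]
 [0.4494 0.2569 0.014 ]
 [0.4446 0.381  0.014 ]] [0.53122901 0.32324618 0.014     ]
-87.8615992879991 0.12495120930320675
post [0.53365447 0.28599842 0.179     ] tip [0.40070237 0.21944474 0.181     ] 0.14869314885865714
scene post [0.53819738 0.28452722 0.179     ] tip [0.42800959 0.22194444 0.181     ] postfoot [0.53400982 0.29342921 0.014     ]
```

View pics/t_tray.png

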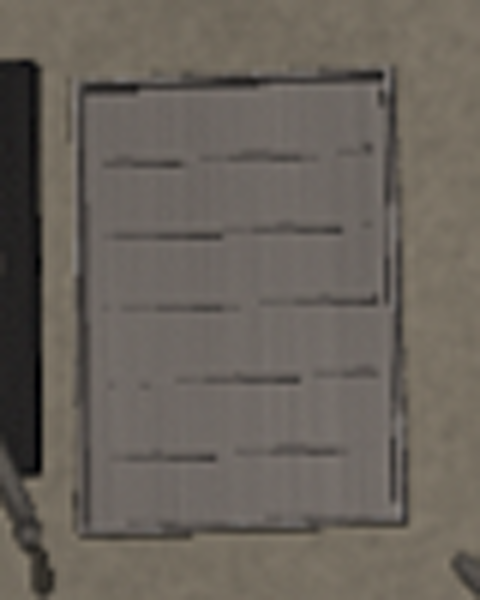

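Could be taken for the rack: only the dish at top (473,270) holds a strap and slides; the empty dish at (407,266) is the spare.
Pad candidates: (339,259) at 0.52 m and (189,346) at 0.43 m, so I take (339,259).
The crops confirm both choices. Next I tidy up the pad, tray and pose numbers and write a move calculator.

```bash
cat >> h.py <<'E'
def Rt(psi,tau=0,flip=False):
    psi=np.radians(psi);tau=np.radians(tau)
    x=np.array([np.sin(tau)*np.cos(psi),np.sin(tau)*np.sin(psi),-np.cos(tau)])
    y=np.array([-np.sin(psi),np.cos(psi),0])*(-1 if flip else 1)
    return R.from_matrix(np.array([x,y,np.cross(x,y)]).T)
def go(gp,Rg,N,st=None,off=.011):
    """constant row, N times, bringing the grasp point to gp with orientation Rg"""
    s=st or telemetry.observe()
    p0=np.array(s["tool_pos"]);R0=R.from_quat(s["tcp_rot"])
    pt=np.array(gp)+off*Rg.as_matrix()[:,0]
    w=(R0.inv()*Rg).as_rotvec()/N
    S=sum(R.from_rotvec(k*w).as_matrix() for k in range(N))
    d=np.linalg.solve(S,R0.inv().apply(pt-p0))
    print("N",N,"d(cm)",(d*100).round(2),"w",w.round(4),"|d|mm",round(np.linalg.norm(d)*1e3,1),"deg",round(np.degrees(np.linalg.norm(w)),2))
    return dict(tool_pos=pt,tcp_rot=Rg.as_quat())
def show():
    s=telemetry.observe();M=R.from_quat(s["tcp_rot"]).as_matrix()
    g=np.array(s["tool_pos"])-.011*M[:,0]
    print("t",round(s["time"],2),"gp",g.round(4),"x",M[:,0].round(3),"y",M[:,1].round(3),"F",np.round(s["wrist_force"],1),"gap",round(s["finger_gap"],4),"q",np.round(s["joint_positions"],2))
    return s
E
python3 - <<'E'
from h import *
show()
t=snap("top");s=snap("scene")
a=np.array([plane(t,206+x/6,205+y/6,.016) for x,y in((75,82),(392,70),(405,522),(80,535))])
print("tray top",a.round(4).tolist(),a.mean(0).round(4))
b=np.array([plane(s,*p,.016) for p in ((310+235/6,155+325/6),(310+548/6,155+493/6))]);print(b.round(4))
for c,n,u,v in((t,"t_pad",339,259),(s,"s_pad",300,280)): crop(c,n,u,v,100,90,6)
crop(s,"s_tray",360,237,100,70,8)
T=[.488,-.3565,.13]
for f in(False,True):
    go(T,Rt(3,0,f),28)
E
```

```text
t 0.4 gp [0.2328 0.5799 0.2501] x [-0. -0. -1.] y [ 0.373  0.928 -0.   ] F [-0.4  0.5  0.6] gap 0.0854 q [ 1.08  0.22  1.61 -0.    1.31 -0.11]
tray top [[0.6092, 0.2493, 0.016], [0.6147, 0.1211, 0.016], [0.4329, 0.1121, 0.016], [0.4269, 0.2405, 0.016]] [0.5209 0.1808 0.016 ]
[[0.4378 0.2393 0.016 ]
 [0.6167 0.2484 0.016 ]]
N 28 d(cm) [ 0.43 -3.16  1.48] w [-0.0155  0.      0.    ] |d|mm 35.2 deg 0.89
N 28 d(cm) [0.43 1.79 4.46] w [ 0.0967  0.     -0.    ] |d|mm 48.2 deg 5.54
```

View pics/t_pad.png

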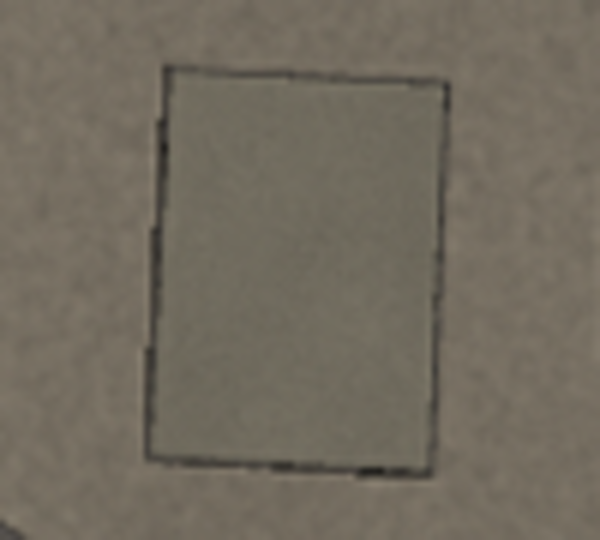

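View pics/s_pad.png

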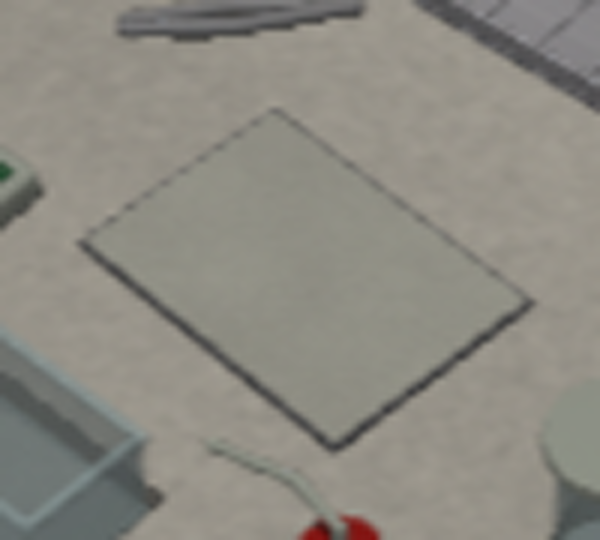

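View pics/s_tray.png

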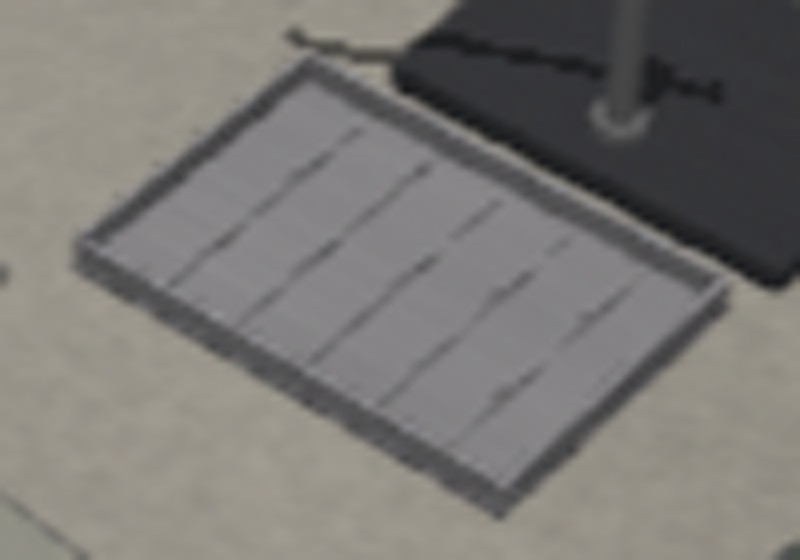

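>>> {"method": "play_rows", "body": {
  "deltas": [
    {"x": 0.4,"y": -3.16,"z": 1.48,"wx": -0.0155,"claw": -0.2},
    {"x": 0.4,"y": -3.16,"z": 1.48,"wx": -0.0155,"claw": -0.2},
    {"x": 0.4,"y": -3.16,"z": 1.48,"wx": -0.0155,"claw": -0.2},
    {"x": 0.4,"y": -3.16,"z": 1.48,"wx": -0.0155,"claw": -0.2},
    {"x": 0.4,"y": -3.16,"z": 1.48,"wx": -0.0155,"claw": -0.2},
    {"x": 0.4,"y": -3.16,"z": 1.48,"wx": -0.0155,"claw": -0.2},
    {"x": 0.4,"y": -3.16,"z": 1.48,"wx": -0.0155,"claw": -0.2},
    {"x": 0.4,"y": -3.16,"z": 1.48,"wx": -0.0155,"claw": -0.2},
    {"x": 0.4,"y": -3.16,"z": 1.48,"wx": -0.0155,"claw": -0.2},
    {"x": 0.4,"y": -3.16,"z": 1.48,"wx": -0.0155,"claw": -0.2},
    {"x": 0.4,"y": -3.16,"z": 1.48,"wx": -0.0155,"claw": -0.2},
    {"x": 0.4,"y": -3.16,"z": 1.48,"wx": -0.0155,"claw": -0.2},
    {"x": 0.4,"y": -3.16,"z": 1.48,"wx": -0.0155,"claw": -0.2},
    {"x": 0.4,"y": -3.16,"z": 1.48,"wx": -0.0155,"claw": -0.2},
    {"x": 0.4,"y": -3.16,"z": 1.48,"wx": -0.0155,"claw": -0.2},
    {"x": 0.4,"y": -3.16,"z": 1.48,"wx": -0.0155,"claw": -0.2},
    {"x": 0.4,"y": -3.16,"z": 1.48,"wx": -0.0155,"claw": -0.2},
    {"x": 0.4,"y": -3.16,"z": 1.48,"wx": -0.0155,"claw": -0.2},
    {"x": 0.4,"y": -3.16,"z": 1.48,"wx": -0.0155,"claw": -0.2},
    {"x": 0.4,"y": -3.16,"z": 1.48,"wx": -0.0155,"claw": -0.2}
  ],
  "squeeze": 40
}}

```text
invalid input
```

```bash
python3 - <<'E'
from h import *
show()
go([.488,-.3565,.13],Rt(3),8)
E
```

```text
t 0.5 gp [0.2329 0.58   0.2503] x [ 0. -0. -1.] y [0.373 0.928 0.   ] F [ 1.  -0.4 -0.2] gap 0.0853 q [ 1.08  0.22  1.61 -0.    1.31 -0.11]
N 8 d(cm) [  1.5  -10.97   5.4 ] w [-0.0543  0.      0.    ] |d|mm 123.2 deg 3.11
```

>>> {"method": "play_rows", "body": {
  "deltas": [
    {"x": 0.4,"y": -3.16,"z": 1.48,"wx": -0.0155,"wy": 0,"wz": 0,"claw": -0.2}
  ],
  "squeeze": 40
}}

```text
time: 0.58
tool_pos: [0.2352, 0.5493, 0.236]
tcp_rot: [0.13, 0.695, -0.126, 0.696]
wrist_force: [0.6, -0.7, -0.2]
finger_gap: 0.0754
```

>>> {"method": "play_rows", "body": {
  "deltas": [
    {"x": 0.4,"y": -3.16,"z": 1.48,"wx": -0.0155,"wy": 0,"wz": 0,"claw": -0.2},
    {"x": 0.4,"y": -3.16,"z": 1.48,"wx": -0.0155,"wy": 0,"wz": 0,"claw": -0.2},
    {"x": 0.4,"y": -3.16,"z": 1.48,"wx": -0.0155,"wy": 0,"wz": 0,"claw": -0.2},
    {"x": 0.4,"y": -3.16,"z": 1.48,"wx": -0.0155,"wy": 0,"wz": 0,"claw": -0.2},
    {"x": 0.4,"y": -3.16,"z": 1.48,"wx": -0.0155,"wy": 0,"wz": 0,"claw": -0.2},
    {"x": 0.4,"y": -3.16,"z": 1.48,"wx": -0.0155,"wy": 0,"wz": 0,"claw": -0.2},
    {"x": 0.4,"y": -3.16,"z": 1.48,"wx": -0.0155,"wy": 0,"wz": 0,"claw": -0.2},
    {"x": 0.4,"y": -3.16,"z": 1.48,"wx": -0.0155,"wy": 0,"wz": 0,"claw": -0.2},
    {"x": 0.4,"y": -3.16,"z": 1.48,"wx": -0.0155,"wy": 0,"wz": 0,"claw": -0.2},
    {"x": 0.4,"y": -3.16,"z": 1.48,"wx": -0.0155,"wy": 0,"wz": 0,"claw": -0.2},
    {"x": 0.4,"y": -3.16,"z": 1.48,"wx": -0.0155,"wy": 0,"wz": 0,"claw": -0.2},
    {"x": 0.4,"y": -3.16,"z": 1.48,"wx": -0.0155,"wy": 0,"wz": 0,"claw": -0.2},
    {"x": 0.4,"y": -3.16,"z": 1.48,"wx": -0.0155,"wy": 0,"wz": 0,"claw": -0.2},
    {"x": 0.4,"y": -3.16,"z": 1.48,"wx": -0.0155,"wy": 0,"wz": 0,"claw": -0.2},
    {"x": 0.4,"y": -3.16,"z": 1.48,"wx": -0.0155,"wy": 0,"wz": 0,"claw": -0.2},
    {"x": 0.4,"y": -3.16,"z": 1.48,"wx": -0.0155,"wy": 0,"wz": 0,"claw": -0.2},
    {"x": 0.4,"y": -3.16,"z": 1.48,"wx": -0.0155,"wy": 0,"wz": 0,"claw": -0.2},
    {"x": 0.4,"y": -3.16,"z": 1.48,"wx": -0.0155,"wy": 0,"wz": 0,"claw": -0.2},
    {"x": 0.4,"y": -3.16,"z": 1.48,"wx": -0.0155,"wy": 0,"wz": 0,"claw": -0.2}
  ]
}}

```text
time: 2.17
tool_pos: [0.3736, -0.1028, 0.1595]
tcp_rot: [0.025, 0.706, -0.026, 0.707]
wrist_force: [-0.0, -0.1, 0.1]
finger_gap: 0.0516
```

```bash
python3 - <<'E'
from h import *
show()
go([.488,-.3565,.13],Rt(3),8)
E
```

```text
t 2.17 gp [ 0.3736 -0.1028  0.1705] x [ 0.001 -0.    -1.   ] y [ 0.072  0.997 -0.   ] F [-0.  -0.1  0.1] gap 0.0516 q [-0.45 -0.23  2.22  0.    1.16 -1.95]
N 8 d(cm) [ 0.51 -3.15  1.49] w [-0.0156  0.0002  0.0001] |d|mm 35.2 deg 0.89
```

>>> {"method": "play_rows", "body": {
  "deltas": [
    {"x": 0.51,"y": -3.15,"z": 1.49,"wx": -0.0156,"wy": 0,"wz": 0,"claw": -0.2},
    {"x": 0.51,"y": -3.15,"z": 1.49,"wx": -0.0156,"wy": 0,"wz": 0,"claw": -0.2},
    {"x": 0.51,"y": -3.15,"z": 1.49,"wx": -0.0156,"wy": 0,"wz": 0,"claw": -0.2},
    {"x": 0.51,"y": -3.15,"z": 1.49,"wx": -0.0156,"wy": 0,"wz": 0,"claw": -0.2},
    {"x": 0.51,"y": -3.15,"z": 1.49,"wx": -0.0156,"wy": 0,"wz": 0,"claw": -0.2},
    {"x": 0.51,"y": -3.15,"z": 1.49,"wx": -0.0156,"wy": 0,"wz": 0,"claw": -0.2},
    {"x": 0.51,"y": -3.15,"z": 1.49,"wx": -0.0156,"wy": 0,"wz": 0,"claw": -0.2},
    {"x": 0.51,"y": -3.15,"z": 1.49,"wx": -0.0156,"wy": 0,"wz": 0,"claw": -0.2},
    {"x": 0,"y": 0,"z": 0,"wx": 0,"wy": 0,"wz": 0,"claw": -0.2}
  ]
}}

```text
time: 2.92
tool_pos: [0.4901, -0.3603, 0.1174]
tcp_rot: [-0.019, 0.706, 0.017, 0.708]
wrist_force: [-1.0, -0.1, 0.4]
finger_gap: 0.0515
```

```bash
python3 - <<'E'
from h import *
st=show()
t=snap("top");s=snap("scene")
for c,n in((t,"t1"),(s,"s1")):
    p=proj(c,[.488,-.3565,.0735]);g=proj(c,st["tool_pos"]);print(n,p,g)
    crop(c,n,*p,100,90,7)
E
```

```text
t 2.92 gp [ 0.4901 -0.3602  0.1284] x [ 0.002 -0.003 -1.   ] y [-0.051  0.999 -0.004] F [-1.  -0.1  0.4] gap 0.0515 q [-0.75  0.31  1.75 -0.    1.08 -2.37]
t1 [478.97262286 267.34193655] [486.65517063 264.20606662]
s1 [189.87253384 329.17066424] [185.94879784 318.10865477]
```

View pics/t1.png

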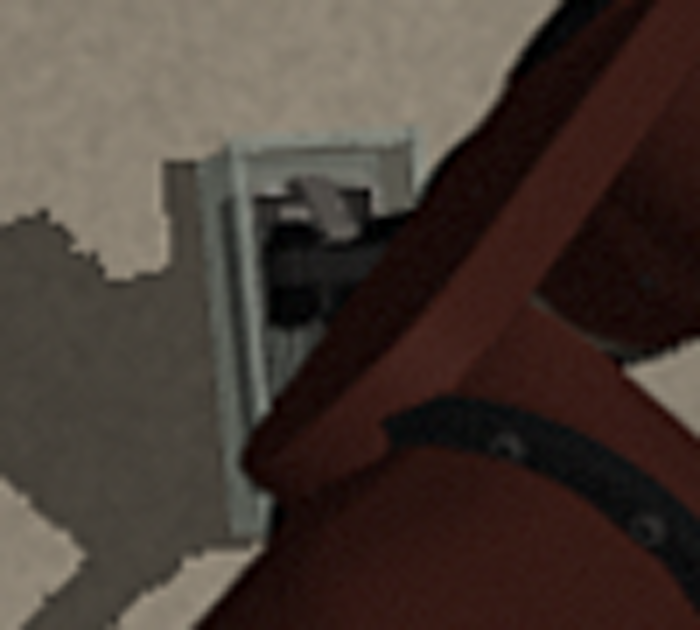

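View pics/s1.png

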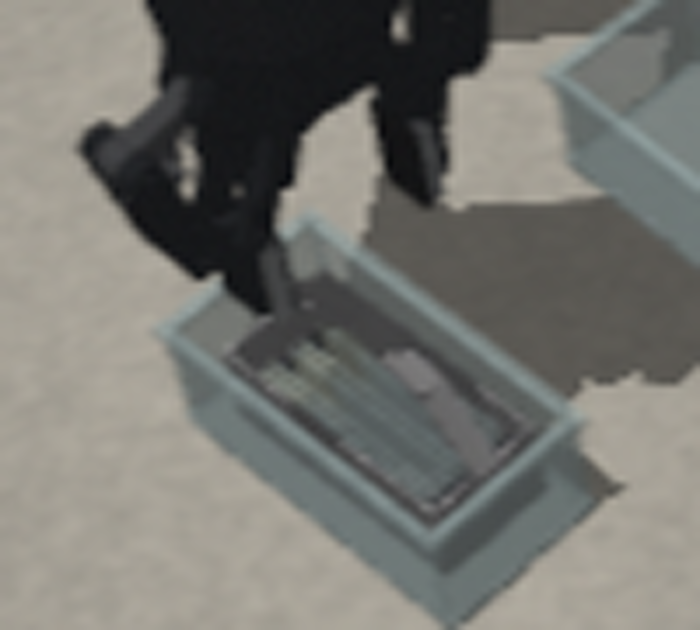

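```bash
python3 - <<'E'
from h import *
go([.487,-.3568,.073],Rt(3),6)
E
```

```text
N 6 d(cm) [ 0.93 -0.02 -0.02] w [-0.0001 -0.0001 -0.0002] |d|mm 9.3 deg 0.02
```

>>> {"method": "play_rows", "body": {
  "deltas": [
    {"x": 0.93,"y": -0.02,"z": -0.02,"wx": 0,"wy": 0,"wz": 0,"claw": -0.2},
    {"x": 0.93,"y": -0.02,"z": -0.02,"wx": 0,"wy": 0,"wz": 0,"claw": -0.2},
    {"x": 0.93,"y": -0.02,"z": -0.02,"wx": 0,"wy": 0,"wz": 0,"claw": -0.2},
    {"x": 0.93,"y": -0.02,"z": -0.02,"wx": 0,"wy": 0,"wz": 0,"claw": 0},
    {"x": 0.93,"y": -0.02,"z": -0.02,"wx": 0,"wy": 0,"wz": 0,"claw": 0.2},
    {"x": 0.93,"y": -0.02,"z": -0.02,"wx": 0,"wy": 0,"wz": 0,"claw": 0.3},
    {"x": 0,"y": 0,"z": 0,"wx": 0,"wy": 0,"wz": 0,"claw": 0.5},
    {"x": 0,"y": 0,"z": 0,"wx": 0,"wy": 0,"wz": 0,"claw": 0.7},
    {"x": 0,"y": 0,"z": 0,"wx": 0,"wy": 0,"wz": 0,"claw": 1},
    {"x": 0,"y": 0,"z": 0,"wx": 0,"wy": 0,"wz": 0,"claw": 1},
    {"x": 0,"y": 0,"z": 0,"wx": 0,"wy": 0,"wz": 0,"claw": 1},
    {"x": 0,"y": 0,"z": 0,"wx": 0,"wy": 0,"wz": 0,"claw": 1},
    {"x": 0,"y": 0,"z": 0,"wx": 0,"wy": 0,"wz": 0,"claw": 1}
  ],
  "squeeze": 50
}}

```text
time: 4.1
tool_pos: [0.487, -0.3559, 0.0629]
tcp_rot: [-0.019, 0.707, 0.019, 0.707]
wrist_force: [-0.6, 0.1, -0.8]
finger_gap: 0.0085
```

```bash
python3 - <<'E'
from h import *
st=show()
s=snap("scene");crop(s,"s2",190,325,100,90,7)
E
```

```text
t 4.1 gp [ 0.487  -0.3559  0.0739] x [ 0. -0. -1.] y [-0.053  0.999 -0.   ] F [-0.6  0.1 -0.8] gap 0.0085 q [-0.75  0.38  1.78 -0.    0.99 -2.37]
```

View pics/s2.png

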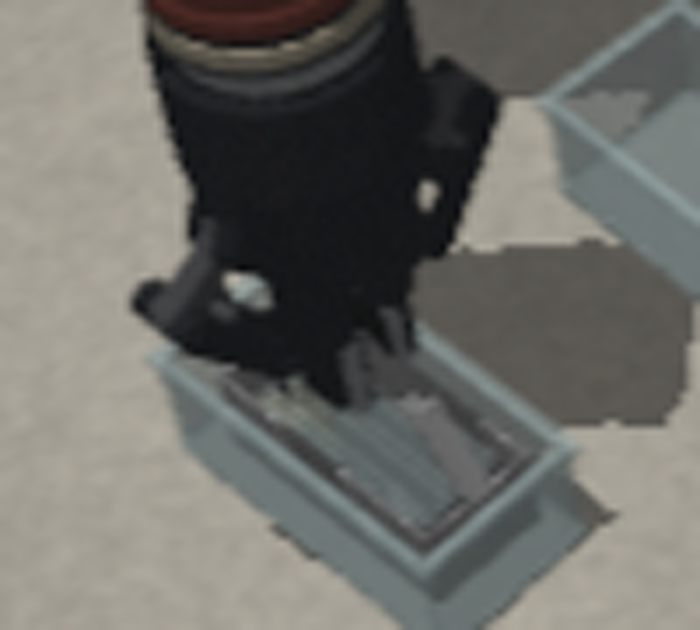

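>>> {"method": "play_rows", "body": {
  "deltas": [
    {"x": -0.3,"y": 0,"z": 0,"wx": 0,"wy": 0,"wz": 0,"claw": 1},
    {"x": -0.6,"y": 0,"z": 0,"wx": 0,"wy": 0,"wz": 0,"claw": 1},
    {"x": -0.9,"y": 0,"z": 0,"wx": 0,"wy": 0,"wz": 0,"claw": 1},
    {"x": -0.9,"y": 0,"z": 0,"wx": 0,"wy": 0,"wz": 0,"claw": 1}
  ]
}}

```text
time: 4.48
tool_pos: [0.487, -0.3559, 0.0906]
tcp_rot: [-0.019, 0.707, 0.019, 0.707]
wrist_force: [0.6, 0.1, -0.8]
finger_gap: 0.0082
```

```bash
python3 - <<'E'
from h import *
st=show()
s=snap("scene");crop(s,"s3",190,325,100,90,7)
E
```

```text
t 4.48 gp [ 0.487  -0.3559  0.1016] x [ 0. -0. -1.] y [-0.053  0.999 -0.   ] F [ 0.6  0.1 -0.8] gap 0.0082 q [-0.75  0.34  1.77  0.    1.04 -2.37]
```

View pics/s3.png

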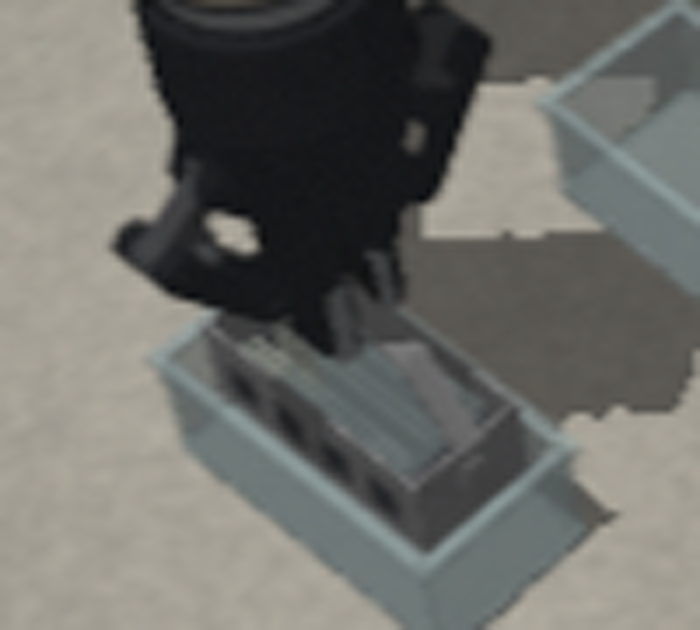

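```bash
python3 - <<'E'
from h import *
t=snap("top");s=snap("scene")
a=np.array([plane(t,289+x/6,214+y/6,.004) for x,y in((165,67),(449,82),(432,475),(148,460))])
b=np.array([plane(s,250+x/6,235+y/6,.004) for x,y in((276,108),(532,302),(335,450),(80,242))])
for c in(a,b):
    print(c.round(4).tolist(),c.mean(0).round(4),[round(np.linalg.norm(c[(i+1)%4]-c[i]),4) for i in range(4)])
    d=c[0]-c[3];print(np.degrees(np.arctan2(d[1],d[0])))
st=show()
st["tool_pos"]=np.array(st["tool_pos"])+[0,0,.045]
e=go([.513,-.043,.146],Rt(0),14,st)
go([.513,-.043,.0755],Rt(0),7,e)
E
```

```text
[[0.5965, 0.0118, 0.004], [0.5908, -0.1032, 0.004], [0.4322, -0.0953, 0.004], [0.4374, 0.0174, 0.004]] [ 0.5143 -0.0423  0.004 ] [np.float64(0.1152), np.float64(0.1588), np.float64(0.1129), np.float64(0.1592)]
-2.014345061609545
[[0.4424, 0.0186, 0.004], [0.6015, 0.0102, 0.004], [0.5964, -0.1037, 0.004], [0.4381, -0.0958, 0.004]] [ 0.5196 -0.0427  0.004 ] [np.float64(0.1593), np.float64(0.114), np.float64(0.1585), np.float64(0.1145)]
87.82408181278947
t 4.63 gp [ 0.4881 -0.3569  0.1028] x [ 0.003 -0.003 -1.   ] y [-0.053  0.999 -0.003] F [ 0.2 -0.6 -1.1] gap 0.0085 q [-0.75  0.34  1.77 -0.    1.04 -2.37]
N 14 d(cm) [0.01 2.24 0.24] w [0.0038 0.0002 0.0002] |d|mm 22.5 deg 0.22
N 7 d(cm) [1.01 0.   0.  ] w [0. 0. 0.] |d|mm 10.1 deg 0.0
```

>>> {"method": "play_rows", "body": {
  "deltas": [
    {"x": -1.1,"y": 0,"z": 0,"wx": 0,"wy": 0,"wz": 0,"claw": 1},
    {"x": -1.2,"y": 0,"z": 0,"wx": 0,"wy": 0,"wz": 0,"claw": 1},
    {"x": -1.2,"y": 0,"z": 0,"wx": 0,"wy": 0,"wz": 0,"claw": 1},
    {"x": -1.0,"y": 0.4,"z": 0.04,"wx": 0,"wy": 0,"wz": 0,"claw": 1},
    {"x": 0,"y": 1.2,"z": 0.15,"wx": 0.003,"wy": 0,"wz": 0,"claw": 1},
    {"x": 0,"y": 2.0,"z": 0.2,"wx": 0.004,"wy": 0,"wz": 0,"claw": 1},
    {"x": 0,"y": 2.5,"z": 0.25,"wx": 0.005,"wy": 0,"wz": 0,"claw": 1},
    {"x": 0,"y": 2.5,"z": 0.27,"wx": 0.005,"wy": 0,"wz": 0,"claw": 1},
    {"x": 0,"y": 2.5,"z": 0.27,"wx": 0.005,"wy": 0,"wz": 0,"claw": 1},
    {"x": 0,"y": 2.5,"z": 0.27,"wx": 0.005,"wy": 0,"wz": 0,"claw": 1},
    {"x": 0,"y": 2.5,"z": 0.27,"wx": 0.005,"wy": 0,"wz": 0,"claw": 1},
    {"x": 0,"y": 2.5,"z": 0.27,"wx": 0.005,"wy": 0,"wz": 0,"claw": 1},
    {"x": 0,"y": 2.5,"z": 0.27,"wx": 0.005,"wy": 0,"wz": 0,"claw": 1},
    {"x": 0,"y": 2.5,"z": 0.27,"wx": 0.005,"wy": 0,"wz": 0,"claw": 1},
    {"x": 0,"y": 2.5,"z": 0.27,"wx": 0.003,"wy": 0,"wz": 0,"claw": 1},
    {"x": 0,"y": 1.6,"z": 0.2,"wx": 0,"wy": 0,"wz": 0,"claw": 1},
    {"x": 0.5,"y": 0.8,"z": 0.1,"wx": 0,"wy": 0,"wz": 0,"claw": 1},
    {"x": 1.0,"y": 0.3,"z": 0,"wx": 0,"wy": 0,"wz": 0,"claw": 1}
  ]
}}

```text
time: 6.13
tool_pos: [0.5112, -0.0657, 0.1206]
tcp_rot: [-0.002, 0.706, 0.002, 0.708]
wrist_force: [-0.1, -0.8, -2.3]
finger_gap: 0.0082
```

```bash
python3 - <<'E'
from h import *
st=show()
t=snap("top");s=snap("scene");crop(s,"s4",300,250,130,110,6)
go([.514,-.043,.0755],Rt(0),6)
E
```

```text
t 6.13 gp [ 0.5111 -0.0657  0.1316] x [ 0.003 -0.001 -1.   ] y [-0.005  1.    -0.001] F [-0.1 -0.8 -2.3] gap 0.0082 q [-0.26  0.12  1.97  0.    1.05 -1.84]
N 6 d(cm) [0.88 0.39 0.1 ] w [ 0.0007 -0.0007 -0.0001] |d|mm 9.7 deg 0.06
```

View pics/s4.png

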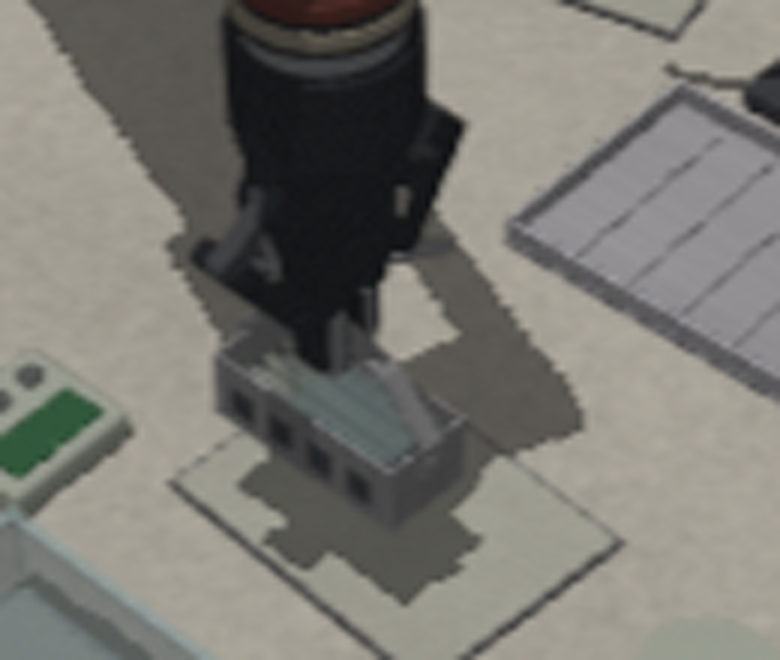

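>>> {"method": "play_rows", "body": {
  "deltas": [
    {"x": 1.1,"y": 0.5,"z": 0.1,"wx": 0,"wy": 0,"wz": 0,"claw": 1},
    {"x": 1.2,"y": 0.5,"z": 0.1,"wx": 0,"wy": 0,"wz": 0,"claw": 1},
    {"x": 1.1,"y": 0.5,"z": 0.1,"wx": 0,"wy": 0,"wz": 0,"claw": 1},
    {"x": 0.9,"y": 0.5,"z": 0,"wx": 0,"wy": 0,"wz": 0,"claw": 1},
    {"x": 0.6,"y": 0.3,"z": 0,"wx": 0,"wy": 0,"wz": 0,"claw": 1},
    {"x": 0.2,"y": 0,"z": 0,"wx": 0,"wy": 0,"wz": 0,"claw": 1},
    {"x": 0,"y": 0,"z": 0,"wx": 0,"wy": 0,"wz": 0,"claw": 1},
    {"x": 0,"y": 0,"z": 0,"wx": 0,"wy": 0,"wz": 0,"claw": 1}
  ]
}}

```text
time: 6.9
tool_pos: [0.5133, -0.0443, 0.0687]
tcp_rot: [-0.001, 0.707, 0.001, 0.707]
wrist_force: [0.4, -0.4, -1.9]
finger_gap: 0.0082
```

```bash
python3 - <<'E'
from h import *
st=show()
E
```

```text
t 6.9 gp [ 0.5133 -0.0443  0.0797] x [ 0. -0. -1.] y [-0.003  1.    -0.   ] F [ 0.4 -0.4 -1.9] gap 0.0082 q [-0.22  0.2   1.99 -0.    0.95 -1.8 ]
```

>>> {"method": "play_rows", "body": {
  "deltas": [
    {"x": 0.12,"y": 0,"z": 0,"wx": 0,"wy": 0,"wz": 0,"claw": 1},
    {"x": 0.12,"y": 0,"z": 0,"wx": 0,"wy": 0,"wz": 0,"claw": 1},
    {"x": 0.1,"y": 0,"z": 0,"wx": 0,"wy": 0,"wz": 0,"claw": 1},
    {"x": 0.1,"y": 0,"z": 0,"wx": 0,"wy": 0,"wz": 0,"claw": 1},
    {"x": 0.08,"y": 0,"z": 0,"wx": 0,"wy": 0,"wz": 0,"claw": 1},
    {"x": 0.05,"y": 0,"z": 0,"wx": 0,"wy": 0,"wz": 0,"claw": 1},
    {"x": 0.03,"y": 0,"z": 0,"wx": 0,"wy": 0,"wz": 0,"claw": 1},
    {"x": 0,"y": 0,"z": 0,"wx": 0,"wy": 0,"wz": 0,"claw": 1}
  ]
}}

```text
time: 7.57
tool_pos: [0.513, -0.0442, 0.0626]
tcp_rot: [-0.001, 0.707, 0.001, 0.707]
wrist_force: [-0.8, -0.4, -1.4]
finger_gap: 0.0081
```

```bash
python3 - <<'E'
from h import *
st=show()
E
```

```text
t 7.57 gp [ 0.513  -0.0442  0.0736] x [-0.  0. -1.] y [-0.003  1.     0.   ] F [-0.8 -0.4 -1.4] gap 0.0081 q [-0.22  0.21  1.99 -0.    0.94 -1.8 ]
```

>>> {"method": "play_rows", "body": {
  "deltas": [
    {"x": 0.05,"y": 0,"z": 0,"wx": 0,"wy": 0,"wz": 0,"claw": 1},
    {"x": 0.05,"y": 0,"z": 0,"wx": 0,"wy": 0,"wz": 0,"claw": 1},
    {"x": 0,"y": 0,"z": 0,"wx": 0,"wy": 0,"wz": 0,"claw": 1}
  ]
}}

```text
time: 7.82
tool_pos: [0.5133, -0.0444, 0.062]
tcp_rot: [-0.001, 0.707, 0.001, 0.707]
wrist_force: [-1.4, -1.0, 1.2]
finger_gap: 0.0082
```

>>> {"method": "play_rows", "body": {
  "deltas": [
    {"x": 0,"y": 0,"z": 0,"wx": 0,"wy": 0,"wz": 0,"claw": 0.6},
    {"x": 0,"y": 0,"z": 0,"wx": 0,"wy": 0,"wz": 0,"claw": 0.5},
    {"x": 0,"y": 0,"z": 0,"wx": 0,"wy": 0,"wz": 0,"claw": 0.3},
    {"x": 0,"y": 0,"z": 0,"wx": 0,"wy": 0,"wz": 0,"claw": 0.2},
    {"x": -0.3,"y": 0,"z": 0,"wx": 0,"wy": 0,"wz": 0,"claw": 0.2},
    {"x": -1.0,"y": 0,"z": 0,"wx": 0,"wy": 0,"wz": 0,"claw": 0.2},
    {"x": -2.0,"y": 0,"z": 0,"wx": 0,"wy": 0,"wz": 0,"claw": 0.2},
    {"x": -2.5,"y": 0,"z": 0,"wx": 0,"wy": 0,"wz": 0,"claw": 0.2}
  ]
}}

```text
time: 8.48
tool_pos: [0.5115, -0.0438, 0.1192]
tcp_rot: [-0.001, 0.709, 0.001, 0.706]
wrist_force: [0.0, -0.2, 0.9]
finger_gap: 0.0341
```

```bash
python3 - <<'E'
from h import *
st=show()
s=snap("scene");crop(s,"s5",310,240,140,120,5)
go([.474,.251,.24],Rt(-151),26)
E
```

```text
t 8.48 gp [ 0.5115 -0.0438  0.1302] x [-0.004  0.001 -1.   ] y [-0.003  1.     0.001] F [ 0.  -0.2  0.9] gap 0.0341 q [-0.22  0.12  1.97  0.    1.06 -1.8 ]
N 26 d(cm) [-0.4   0.26 -1.54] w [ 0.1015  0.0002 -0.0004] |d|mm 16.1 deg 5.81
```

View pics/s5.png

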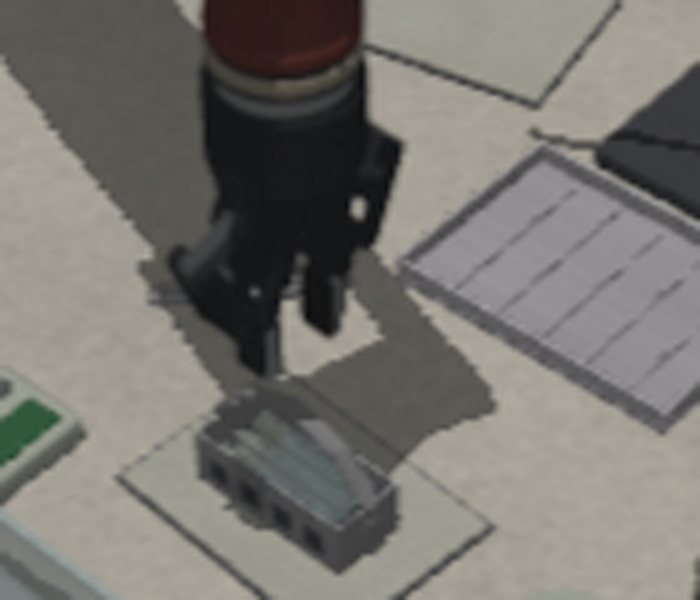

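>>> {"method": "play_rows", "body": {
  "deltas": [
    {"x": -1.2,"y": 0.26,"z": -1.54,"wx": 0.1015,"wy": 0,"wz": 0,"claw": 0.2},
    {"x": -1.2,"y": 0.26,"z": -1.54,"wx": 0.1015,"wy": 0,"wz": 0,"claw": 0.2},
    {"x": -1.2,"y": 0.26,"z": -1.54,"wx": 0.1015,"wy": 0,"wz": 0,"claw": 0.2},
    {"x": -1.2,"y": 0.26,"z": -1.54,"wx": 0.1015,"wy": 0,"wz": 0,"claw": 0.2},
    {"x": -1.2,"y": 0.26,"z": -1.54,"wx": 0.1015,"wy": 0,"wz": 0,"claw": 0.2},
    {"x": -1.2,"y": 0.26,"z": -1.54,"wx": 0.1015,"wy": 0,"wz": 0,"claw": 0.2},
    {"x": -1.2,"y": 0.26,"z": -1.54,"wx": 0.1015,"wy": 0,"wz": 0,"claw": 0.2},
    {"x": -1.2,"y": 0.26,"z": -1.54,"wx": 0.1015,"wy": 0,"wz": 0,"claw": 0.2},
    {"x": -0.8,"y": 0.26,"z": -1.54,"wx": 0.1015,"wy": 0,"wz": 0,"claw": 0.2},
    {"x": 0,"y": 0.26,"z": -1.54,"wx": 0.1015,"wy": 0,"wz": 0,"claw": 0.2},
    {"x": 0,"y": 0.26,"z": -1.54,"wx": 0.1015,"wy": 0,"wz": 0,"claw": 0.2},
    {"x": 0,"y": 0.26,"z": -1.54,"wx": 0.1015,"wy": 0,"wz": 0,"claw": 0.2},
    {"x": 0,"y": 0.26,"z": -1.54,"wx": 0.1015,"wy": 0,"wz": 0,"claw": 0.2},
    {"x": 0,"y": 0.26,"z": -1.54,"wx": 0.1015,"wy": 0,"wz": 0,"claw": 0.2},
    {"x": 0,"y": 0.26,"z": -1.54,"wx": 0.1015,"wy": 0,"wz": 0,"claw": 0.2},
    {"x": 0,"y": 0.26,"z": -1.54,"wx": 0.1015,"wy": 0,"wz": 0,"claw": 0.2},
    {"x": 0,"y": 0.26,"z": -1.54,"wx": 0.1015,"wy": 0,"wz": 0,"claw": 0.2},
    {"x": 0,"y": 0.26,"z": -1.54,"wx": 0.1015,"wy": 0,"wz": 0,"claw": 0.2}
  ]
}}

```text
time: 10.03
tool_pos: [0.387, 0.1653, 0.2246]
tcp_rot: [0.561, 0.431, -0.56, 0.432]
wrist_force: [1.5, -0.6, -0.3]
finger_gap: 0.0342
```

```bash
python3 - <<'E'
from h import *
st=show()
t=snap("top");s=snap("scene")
crop(s,"s6",370,205,130,110,6);crop(t,"t6",210,260,140,110,5)
go([.474,.251,.24],Rt(-151),8)
E
```

```text
t 10.03 gp [0.3869 0.1653 0.2356] x [ 0.001  0.    -1.   ] y [ 0.967 -0.255  0.001] F [ 1.5 -0.6 -0.3] gap 0.0342 q [ 0.24 -0.23  2.09  0.    1.28  0.49]
N 8 d(cm) [-0.05  0.29 -1.53] w [ 1.017e-01 -2.000e-04 -1.000e-04] |d|mm 15.6 deg 5.83
```

View pics/s6.png

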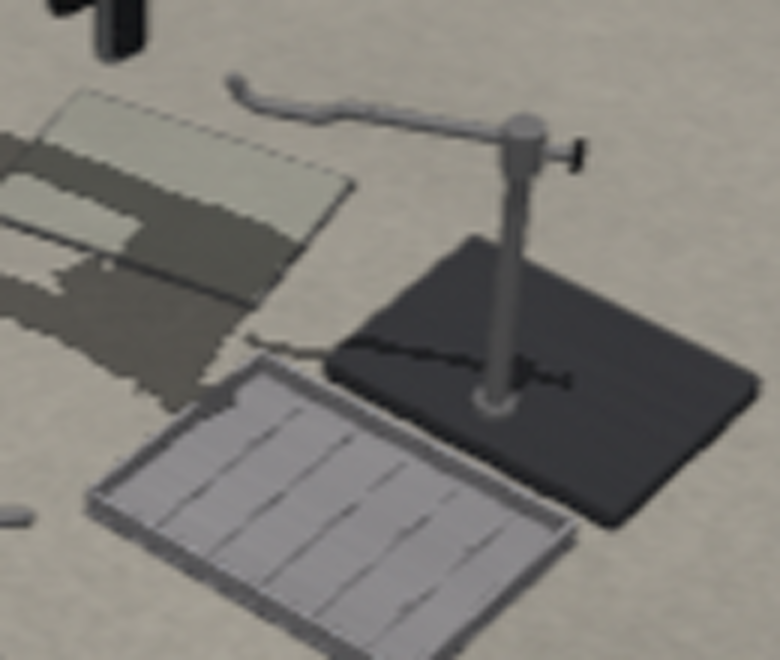

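View pics/t6.png

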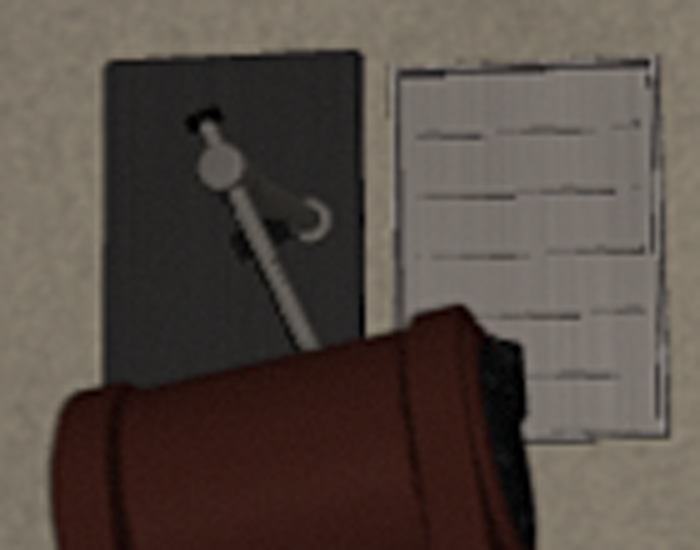

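```bash
python3 - <<'E'
from h import *
t=snap("top");s=snap("scene")
f=lambda x,y,z=.171:plane(t,140+x/5,205+y/5,z)
g=lambda x,y,z=.171:plane(s,305+x/6,150+y/6,z)
a,b=f(238,188),f(305,346);print("rod top",a,b,np.degrees(np.arctan2(*(b-a)[1::-1])))
print("head top",f(221,166,.179), "scene head",g(523,126,.179))
a,b=g(495,131),g(340,108);print("rod scene",a,b,np.degrees(np.arctan2(*(b-a)[1::-1])))
print("tri head",tri(t,(140+221/5,205+166/5),s,(305+523/6,150+126/6)))
E
```

```text
rod top [0.52590924 0.28015794 0.171     ] [0.4594569  0.24897273 0.171     ] -154.85995227345828
head top [0.53393915 0.2855919  0.179     ] scene head [0.53895611 0.28425799 0.179     ]
rod scene [0.52623846 0.28186001 0.171     ] [0.46601207 0.24804573 0.171     ] -150.6878370929448
tri head (array([0.5354073 , 0.28762385, 0.17490114]), np.float64(0.002290122862891799))
```

```bash
python3 - <<'E'
from h import *
e=go([.473,.253,.235],Rt(-153),8)
go([.473,.253,.17],Rt(-153),4,e)
E
```

```text
N 8 d(cm) [ 0.    0.24 -1.57] w [ 1.062e-01  0.000e+00 -1.000e-04] |d|mm 15.9 deg 6.09
N 4 d(cm) [1.62 0.   0.  ] w [0. 0. 0.] |d|mm 16.2 deg 0.0
```

>>> {"method": "play_rows", "body": {
  "deltas": [
    {"x": 0,"y": 0.24,"z": -1.57,"wx": 0.106,"wy": 0,"wz": 0,"claw": 0.2},
    {"x": 0,"y": 0.24,"z": -1.57,"wx": 0.106,"wy": 0,"wz": 0,"claw": 0.2},
    {"x": 0,"y": 0.24,"z": -1.57,"wx": 0.106,"wy": 0,"wz": 0,"claw": 0.2},
    {"x": 0,"y": 0.24,"z": -1.57,"wx": 0.106,"wy": 0,"wz": 0,"claw": 0.2},
    {"x": 0,"y": 0.24,"z": -1.57,"wx": 0.106,"wy": 0,"wz": 0,"claw": 0.2},
    {"x": 0,"y": 0.24,"z": -1.57,"wx": 0.106,"wy": 0,"wz": 0,"claw": 0.2},
    {"x": 0,"y": 0.24,"z": -1.57,"wx": 0.106,"wy": 0,"wz": 0,"claw": 0.2},
    {"x": 0,"y": 0.24,"z": -1.57,"wx": 0.106,"wy": 0,"wz": 0,"claw": 0.2},
    {"x": 0,"y": 0,"z": 0,"wx": 0,"wy": 0,"wz": 0,"claw": 0.2}
  ]
}}

```text
time: 10.98
tool_pos: [0.4755, 0.2522, 0.2242]
tcp_rot: [0.689, 0.164, -0.687, 0.164]
wrist_force: [1.3, 0.3, -0.3]
finger_gap: 0.0342
```

```bash
python3 - <<'E'
from h import *
show()
s=snap("scene")
crop(s,"s7",370,195,130,110,6)
go([.473,.253,.17],Rt(-153),4)
E
```

```text
t 10.98 gp [0.4755 0.2522 0.2352] x [ 0.002  0.    -1.   ] y [ 0.451 -0.892  0.001] F [ 1.3  0.3 -0.3] gap 0.0342 q [ 0.36  0.04  1.83 -0.    1.26  1.46]
N 4 d(cm) [ 1.62 -0.04  0.01] w [ 0.0001  0.     -0.0001] |d|mm 16.2 deg 0.01
```

View pics/s7.png

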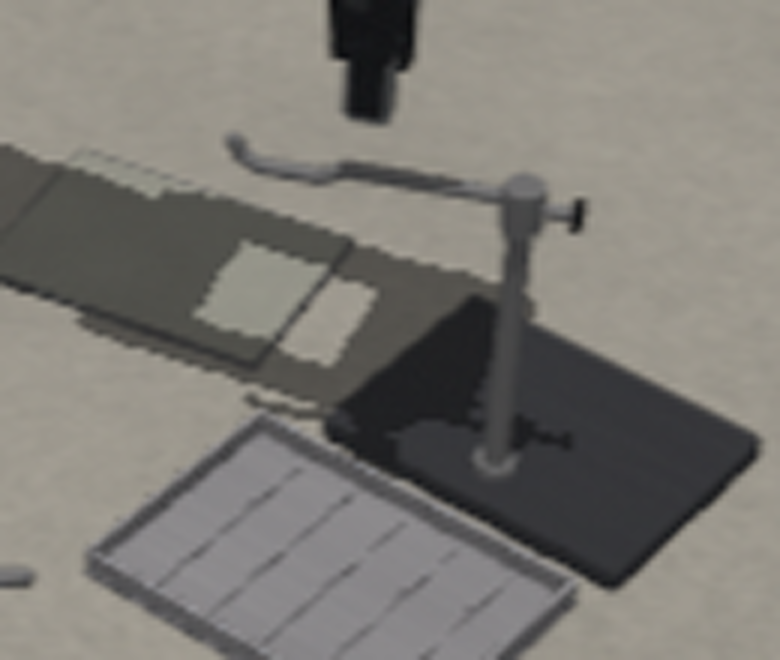

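>>> {"method": "play_rows", "body": {
  "deltas": [
    {"x": 1.62,"y": -0.04,"z": 0,"wx": 0,"wy": 0,"wz": 0,"claw": 0.2},
    {"x": 1.62,"y": -0.04,"z": 0,"wx": 0,"wy": 0,"wz": 0,"claw": 0.2},
    {"x": 1.62,"y": -0.04,"z": 0,"wx": 0,"wy": 0,"wz": 0,"claw": 0.2},
    {"x": 1.62,"y": -0.04,"z": 0,"wx": 0,"wy": 0,"wz": 0,"claw": 0.2},
    {"x": 0,"y": 0,"z": 0,"wx": 0,"wy": 0,"wz": 0,"claw": 0.4},
    {"x": 0,"y": 0,"z": 0,"wx": 0,"wy": 0,"wz": 0,"claw": 0.7},
    {"x": 0,"y": 0,"z": 0,"wx": 0,"wy": 0,"wz": 0,"claw": 0.7},
    {"x": 0,"y": 0,"z": 0,"wx": 0,"wy": 0,"wz": 0,"claw": 0.7}
  ]
}}

```text
time: 11.7
tool_pos: [0.4735, 0.2539, 0.1605]
tcp_rot: [0.689, 0.165, -0.687, 0.165]
wrist_force: [0.4, -0.6, 0.1]
finger_gap: 0.0129
```

```bash
python3 - <<'E'
from h import *
show()
s=snap("scene")
crop(s,"s8",370,195,130,110,6)
b=np.array([plane(s,310+x/8,202+y/8,.016) for x,y in((312,55),(728,280),(500,490),(76,240))])
print(b.round(4).tolist(),b.mean(0))
P=np.array([.5355,.285])
for a in(-96,-92):
  r=np.radians(a);q=P+.07*np.array([np.cos(r),np.sin(r)])
  go([*q,.17],Rt(a),11)
E
```

```text
t 11.7 gp [0.4734 0.2539 0.1715] x [ 0.002  0.001 -1.   ] y [ 0.453 -0.891  0.   ] F [ 0.4 -0.6  0.1] gap 0.0129 q [ 0.36  0.11  1.89 -0.    1.14  1.46]
[[0.4366, 0.2399, 0.016], [0.6157, 0.2483, 0.016], [0.6217, 0.1189, 0.016], [0.441, 0.1117, 0.016]] [0.52873828 0.17971947 0.016     ]
N 11 d(cm) [ 0.01  0.63 -0.02] w [-0.0905 -0.0002 -0.0001] |d|mm 6.3 deg 5.19
N 11 d(cm) [ 0.01  0.68 -0.02] w [-0.0969 -0.0002 -0.0002] |d|mm 6.8 deg 5.55
```

View pics/s8.png

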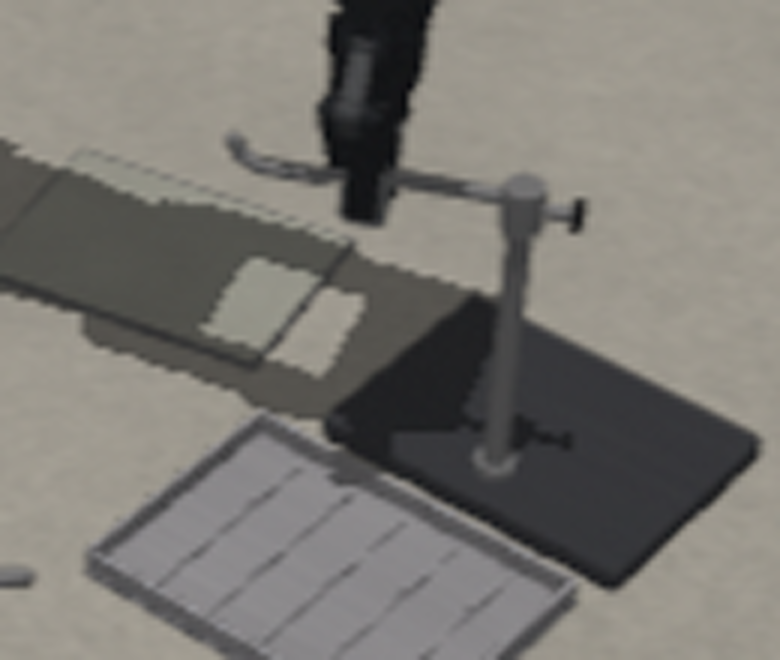

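>>> {"method": "play_rows", "body": {
  "deltas": [
    {"x": 0.01,"y": 0.63,"z": -0.02,"wx": -0.0905,"wy": 0,"wz": 0,"claw": 0.7},
    {"x": 0.01,"y": 0.63,"z": -0.02,"wx": -0.0905,"wy": 0,"wz": 0,"claw": 0.7},
    {"x": 0.01,"y": 0.63,"z": -0.02,"wx": -0.0905,"wy": 0,"wz": 0,"claw": 0.7},
    {"x": 0.01,"y": 0.63,"z": -0.02,"wx": -0.0905,"wy": 0,"wz": 0,"claw": 0.7},
    {"x": 0.01,"y": 0.63,"z": -0.02,"wx": -0.0905,"wy": 0,"wz": 0,"claw": 0.7},
    {"x": 0.01,"y": 0.63,"z": -0.02,"wx": -0.0905,"wy": 0,"wz": 0,"claw": 0.7},
    {"x": 0.01,"y": 0.63,"z": -0.02,"wx": -0.0905,"wy": 0,"wz": 0,"claw": 0.7},
    {"x": 0.01,"y": 0.63,"z": -0.02,"wx": -0.0905,"wy": 0,"wz": 0,"claw": 0.7},
    {"x": 0.01,"y": 0.63,"z": -0.02,"wx": -0.0905,"wy": 0,"wz": 0,"claw": 0.7},
    {"x": 0.01,"y": 0.63,"z": -0.02,"wx": -0.0905,"wy": 0,"wz": 0,"claw": 0.7},
    {"x": 0.01,"y": 0.63,"z": -0.02,"wx": -0.0905,"wy": 0,"wz": 0,"claw": 0.7},
    {"x": 0,"y": 0,"z": 0,"wx": 0,"wy": 0,"wz": 0,"claw": 0.7},
    {"x": 0,"y": 0,"z": 0,"wx": 0,"wy": 0,"wz": 0,"claw": 0.8},
    {"x": 0,"y": 0,"z": 0,"wx": 0,"wy": 0,"wz": 0,"claw": 0.9},
    {"x": 0,"y": 0,"z": 0,"wx": 0,"wy": 0,"wz": 0,"claw": 0.9},
    {"x": 0,"y": 0,"z": 0,"wx": 0,"wy": 0,"wz": 0,"claw": 0.9}
  ],
  "squeeze": 20
}}

```text
time: 13.08
tool_pos: [0.5272, 0.2155, 0.1586]
tcp_rot: [0.526, 0.472, -0.525, 0.473]
wrist_force: [-0.0, -0.3, 2.9]
finger_gap: 0.0069
```

```bash
python3 - <<'E'
from h import *
show()
s=snap("scene")
crop(s,"s9",370,205,130,110,6)
E
```

```text
t 13.08 gp [0.5272 0.2155 0.1696] x [ 0.001  0.    -1.   ] y [ 0.994 -0.106  0.001] F [-0.  -0.3  2.9] gap 0.0069 q [ 0.26  0.18  1.81 -0.    1.14  0.37]
```

View pics/s9.png

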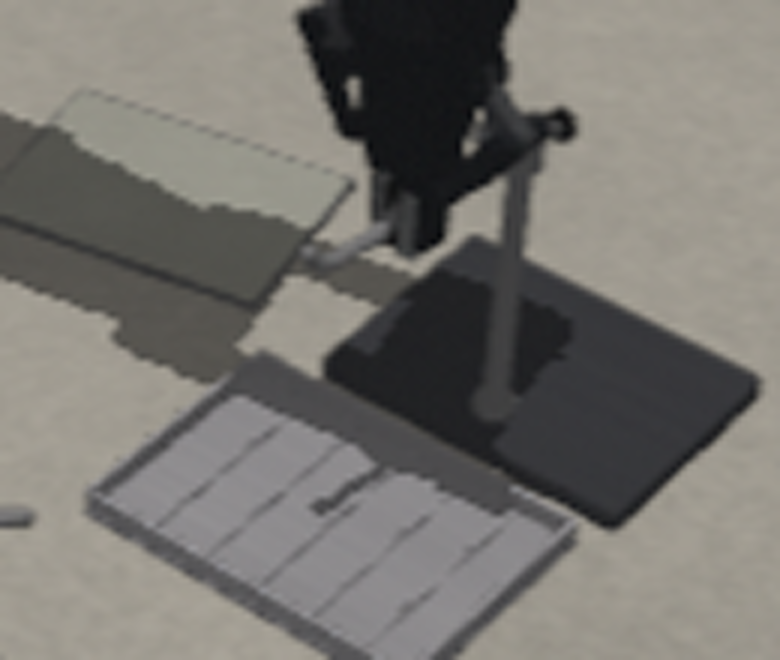

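>>> {"method": "play_rows", "body": {
  "deltas": [
    {"x": 0,"y": 0,"z": 0,"wx": 0,"wy": 0,"wz": 0,"claw": 0.8},
    {"x": 0,"y": 0,"z": 0,"wx": 0,"wy": 0,"wz": 0,"claw": 0.6},
    {"x": 0,"y": 0,"z": 0,"wx": 0,"wy": 0,"wz": 0,"claw": 0.5},
    {"x": 0,"y": 0,"z": 0,"wx": 0,"wy": 0,"wz": 0,"claw": 0.4},
    {"x": -1.0,"y": 0,"z": 0,"wx": 0,"wy": 0,"wz": 0,"claw": 0.4},
    {"x": -2.0,"y": 0,"z": 0,"wx": 0,"wy": 0,"wz": 0,"claw": 0.4},
    {"x": -2.5,"y": 0,"z": 0,"wx": 0,"wy": 0,"wz": 0,"claw": 0.3},
    {"x": -1.5,"y": 0,"z": 0,"wx": 0,"wy": 0,"wz": 0,"claw": 0}
  ]
}}

```text
time: 13.8
tool_pos: [0.5278, 0.2157, 0.2308]
tcp_rot: [0.527, 0.472, -0.525, 0.473]
wrist_force: [1.1, -0.7, 1.4]
finger_gap: 0.0406
```

```bash
python3 - <<'E'
from h import *
show()
s=snap("scene");t=snap("top")
crop(s,"s10",370,205,130,110,6)
crop(s,"s10r",300,265,110,90,7);crop(t,"t10r",339,259,80,90,7);crop(t,"t10",215,250,140,100,5)
E
```

```text
t 13.8 gp [0.5278 0.2157 0.2418] x [ 0.003  0.001 -1.   ] y [ 0.994 -0.105  0.003] F [ 1.1 -0.7  1.4] gap 0.0406 q [0.26 0.11 1.76 0.   1.28 0.37]
```

View pics/s10.png

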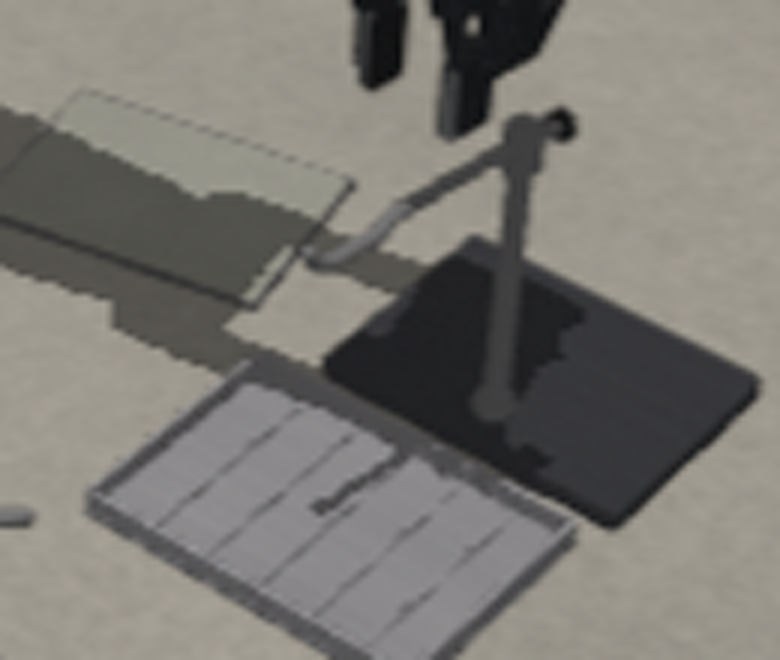

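View pics/s10r.png

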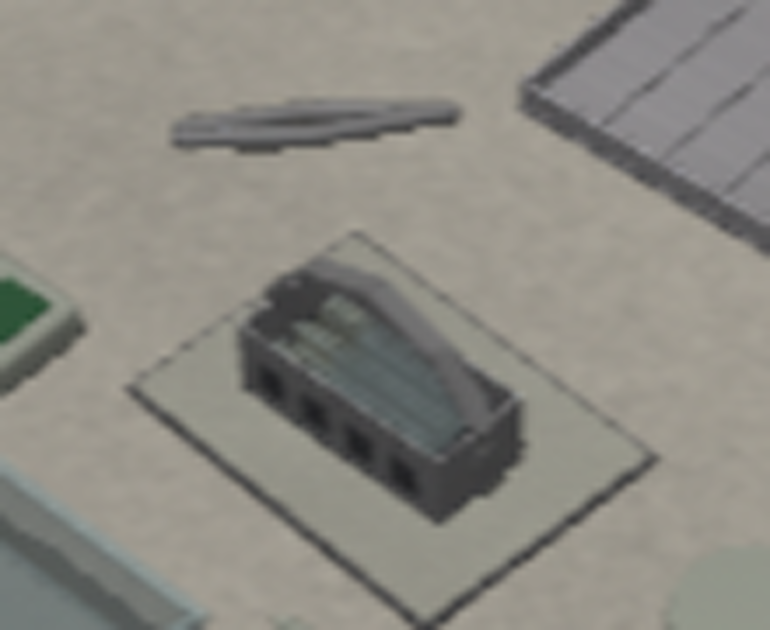

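View pics/t10r.png

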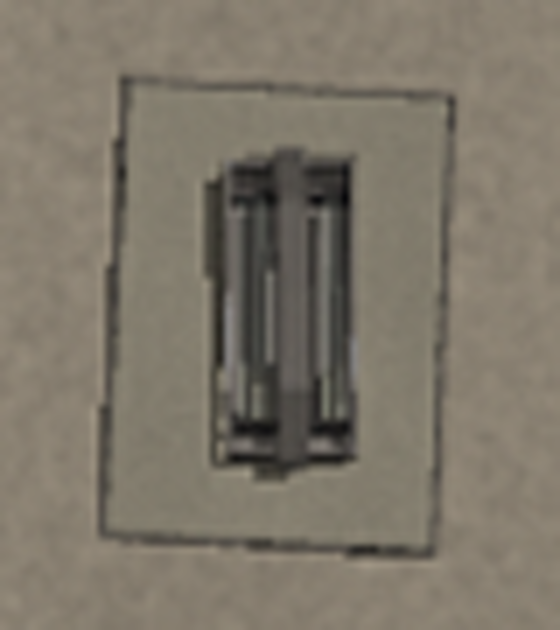

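View pics/t10.png

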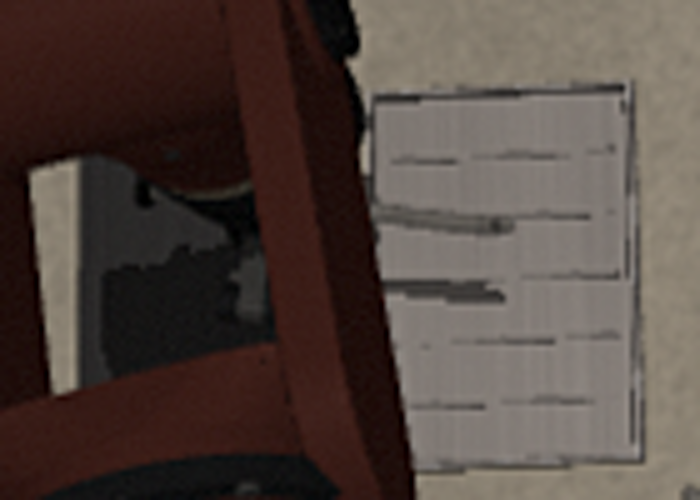

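```bash
python3 - <<'E'
from h import *
s=snap("scene");t=snap("top")
f=lambda x,y,z:plane(t,299+x/7,214+y/7,z)
g=lambda x,y,z:plane(s,245+x/7,220+y/7,z)
a,b=f(289,150,.0405),f(289,472,.0405);print("strap ends top",a,b,(a+b)/2,np.linalg.norm(a-b),np.degrees(np.arctan2(*(a-b)[1::-1])))
r=np.array([f(x,y,.038) for x,y in((228,160),(354,156),(355,460),(215,462))]);print(r.round(4).tolist(),r.mean(0))
q=np.array([g(x,y,.038) for x,y in((243,325),(440,460),(520,402))]);print(q.round(4).tolist(),(q[0]+q[2])/2,np.linalg.norm(q[1]-q[0]),np.linalg.norm(q[2]-q[1]),np.degrees(np.arctan2(*(q[1]-q[0])[1::-1])))
print("tip",plane(t,145+508/5,200+226/5,.177), "scene tip",plane(s,305+310/6,150+255/6,.17))
print(proj(t,[.5133,-.0444,.0735]),"crop",(proj(t,[.5133,-.0444,.0735])-[299,214])*7)
e=go([.477,-.044,.10],Rt(0,35),18)
e2=go([.477,-.044,.10],Rt(0,35,True),18)
E
```

```text
strap ends top [ 0.56517415 -0.04493713  0.0405    ] [ 0.45689436 -0.04493448  0.0405    ] [ 0.51103425 -0.04493581  0.0405    ] 0.1082797897139042 -0.0013986612985734807
[[0.5621, -0.0245, 0.038], [0.5637, -0.0669, 0.038], [0.4612, -0.0669, 0.038], [0.4603, -0.0204, 0.038]] [ 0.51180883 -0.04468053  0.038     ]
[[0.4704, -0.0668, 0.038], [0.5669, -0.0653, 0.038], [0.5686, -0.0262, 0.038]] [ 0.51951357 -0.04653314  0.038     ] 0.09654786105157466 0.039069757526543306 0.9343167247203688
tip [0.52011687 0.15463736 0.177     ] scene tip [0.52186897 0.16187258 0.17      ]
[340.50297974 255.45426928] crop [290.5208582  290.17988497]
N 18 d(cm) [ 0.94 -1.37  0.87] w [-0.0899 -0.0255  0.0283] |d|mm 18.8 deg 5.6
N 18 d(cm) [0.44 0.81 1.49] w [0.0787 0.0275 0.0248] |d|mm 17.5 deg 4.98
```

```bash
python3 - <<'E'
from h import *
e=go([.44,.06,.225],Rt(0,35),16)
e2=go([.44,.06,.225],Rt(0,35,True),16)
go([.476,-.0447,.10],Rt(0,35),6,e)
E
```

```text
N 16 d(cm) [ 0.12 -1.13  0.49] w [-0.1012 -0.0287  0.0318] |d|mm 12.4 deg 6.3
N 16 d(cm) [-0.22  0.35  1.14] w [0.0885 0.031  0.0279] |d|mm 12.1 deg 5.6
N 6 d(cm) [ 2.05 -1.74 -0.7 ] w [0. 0. 0.] |d|mm 27.8 deg 0.0
```

>>> {"method": "play_rows", "body": {
  "deltas": [
    {"x": 0.0,"y": -1.13,"z": 0.49,"wx": -0.1012,"wy": -0.0287,"wz": 0.0318,"claw": 0},
    {"x": 0.12,"y": -1.13,"z": 0.49,"wx": -0.1012,"wy": -0.0287,"wz": 0.0318,"claw": 0},
    {"x": 0.12,"y": -1.13,"z": 0.49,"wx": -0.1012,"wy": -0.0287,"wz": 0.0318,"claw": 0},
    {"x": 0.12,"y": -1.13,"z": 0.49,"wx": -0.1012,"wy": -0.0287,"wz": 0.0318,"claw": 0},
    {"x": 0.12,"y": -1.13,"z": 0.49,"wx": -0.1012,"wy": -0.0287,"wz": 0.0318,"claw": 0},
    {"x": 0.12,"y": -1.13,"z": 0.49,"wx": -0.1012,"wy": -0.0287,"wz": 0.0318,"claw": 0},
    {"x": 0.12,"y": -1.13,"z": 0.49,"wx": -0.1012,"wy": -0.0287,"wz": 0.0318,"claw": -0.3},
    {"x": 0.12,"y": -1.13,"z": 0.49,"wx": -0.1012,"wy": -0.0287,"wz": 0.0318,"claw": -0.6},
    {"x": 0.12,"y": -1.13,"z": 0.49,"wx": -0.1012,"wy": -0.0287,"wz": 0.0318,"claw": -0.6},
    {"x": 0.12,"y": -1.13,"z": 0.49,"wx": -0.1012,"wy": -0.0287,"wz": 0.0318,"claw": -0.6},
    {"x": 0.12,"y": -1.13,"z": 0.49,"wx": -0.1012,"wy": -0.0287,"wz": 0.0318,"claw": -0.6},
    {"x": 0.12,"y": -1.13,"z": 0.49,"wx": -0.1012,"wy": -0.0287,"wz": 0.0318,"claw": -0.6},
    {"x": 0.12,"y": -1.13,"z": 0.49,"wx": -0.1012,"wy": -0.0287,"wz": 0.0318,"claw": -0.6},
    {"x": 0.12,"y": -1.13,"z": 0.49,"wx": -0.1012,"wy": -0.0287,"wz": 0.0318,"claw": -0.6},
    {"x": 0.12,"y": -1.13,"z": 0.49,"wx": -0.1012,"wy": -0.0287,"wz": 0.0318,"claw": -0.6},
    {"x": 0.12,"y": -1.13,"z": 0.49,"wx": -0.1012,"wy": -0.0287,"wz": 0.0318,"claw": -0.6},
    {"x": 0,"y": 0,"z": 0,"wx": 0,"wy": 0,"wz": 0,"claw": -0.6}
  ]
}}

```text
time: 15.42
tool_pos: [0.4431, 0.0644, 0.2127]
tcp_rot: [0.019, 0.471, -0.019, 0.882]
wrist_force: [-0.4, -0.4, -0.7]
finger_gap: 0.0681
```

```bash
python3 - <<'E'
from h import *
show()
go([.476,-.0447,.10],Rt(0,35),8)
E
```

```text
t 15.42 gp [0.437  0.0645 0.2218] x [ 0.555 -0.016 -0.832] y [0.052 0.999 0.016] F [-0.4 -0.4 -0.7] gap 0.0681 q [-0.   -0.55  2.42 -0.02  0.68 -1.51]
N 8 d(cm) [ 1.54 -1.36 -0.41] w [-0.0064 -0.0027  0.002 ] |d|mm 21.0 deg 0.42
```

>>> {"method": "play_rows", "body": {
  "deltas": [
    {"x": 1.54,"y": -1.36,"z": -0.41,"wx": -0.0064,"wy": -0.0027,"wz": 0.002,"claw": -0.6},
    {"x": 1.54,"y": -1.36,"z": -0.41,"wx": -0.0064,"wy": -0.0027,"wz": 0.002,"claw": -0.6},
    {"x": 1.54,"y": -1.36,"z": -0.41,"wx": -0.0064,"wy": -0.0027,"wz": 0.002,"claw": -0.6},
    {"x": 1.54,"y": -1.36,"z": -0.41,"wx": -0.0064,"wy": -0.0027,"wz": 0.002,"claw": -0.6},
    {"x": 1.54,"y": -1.36,"z": -0.41,"wx": -0.0064,"wy": -0.0027,"wz": 0.002,"claw": -0.6},
    {"x": 1.54,"y": -1.36,"z": -0.41,"wx": -0.0064,"wy": -0.0027,"wz": 0.002,"claw": -0.6},
    {"x": 1.54,"y": -1.36,"z": -0.41,"wx": -0.0064,"wy": -0.0027,"wz": 0.002,"claw": -0.6},
    {"x": 1.54,"y": -1.36,"z": -0.41,"wx": -0.0064,"wy": -0.0027,"wz": 0.002,"claw": -0.6},
    {"x": 0,"y": 0,"z": 0,"wx": 0,"wy": 0,"wz": 0,"claw": -0.6},
    {"x": 0,"y": 0,"z": 0,"wx": 0,"wy": 0,"wz": 0,"claw": -0.6}
  ]
}}

```text
time: 16.25
tool_pos: [0.4832, -0.0421, 0.092]
tcp_rot: [0.002, 0.463, 0.0, 0.886]
wrist_force: [-0.7, -0.0, -0.6]
finger_gap: 0.0684
```

```bash
python3 - <<'E'
from h import *
show()
s=snap("scene");crop(s,"s11",300,255,130,110,6)
t=snap("top");crop(t,"t11",335,265,100,90,6)
go([.476,-.0447,.03],Rt(0,35),8)
E
```

```text
t 16.25 gp [ 0.4769 -0.0421  0.101 ] x [ 0.572  0.003 -0.82 ] y [0.002 1.    0.005] F [-0.7 -0.  -0.6] gap 0.0684 q [-0.36 -0.17  2.44  0.63  0.35 -2.46]
N 8 d(cm) [ 0.73 -0.04 -0.55] w [-0.      0.0003 -0.0003] |d|mm 9.1 deg 0.02
```

View pics/s11.png

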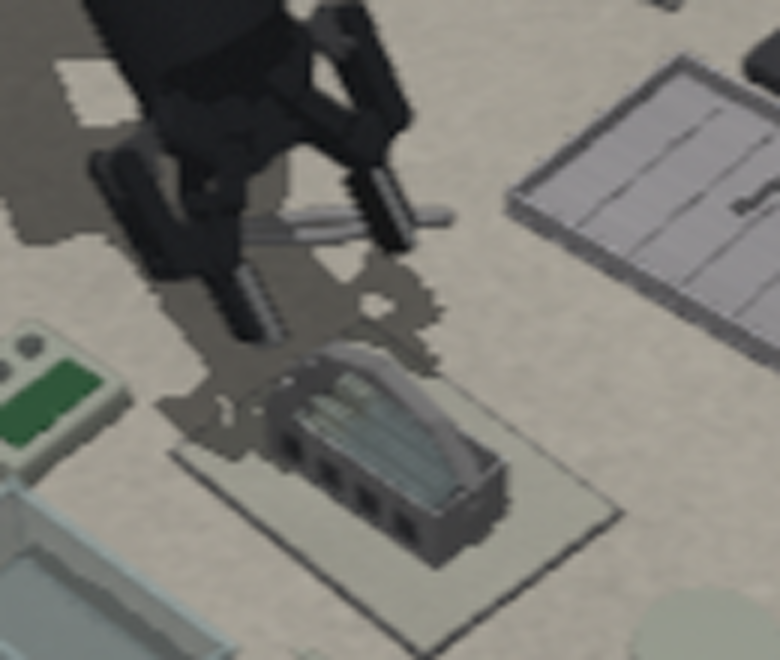

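View pics/t11.png

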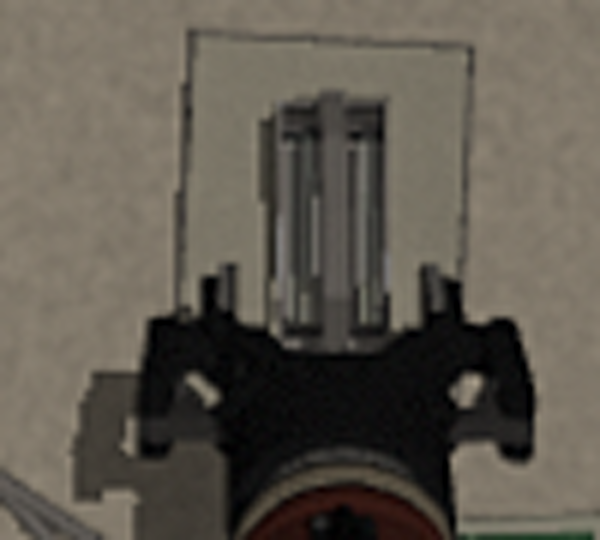

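```bash
python3 - <<'E'
from h import *
e=go([.476,-.0447,.095],Rt(0,20),4)
go([.476,-.0447,.03],Rt(0,20),7,e)
E
```

```text
N 4 d(cm) [ 0.15 -0.07 -0.22] w [-0.      0.066  -0.0006] |d|mm 2.7 deg 3.78
N 7 d(cm) [ 0.87  0.   -0.32] w [0. 0. 0.] |d|mm 9.3 deg 0.0
```

>>> {"method": "play_rows", "body": {
  "deltas": [
    {"x": 0.15,"y": -0.07,"z": -0.22,"wx": 0,"wy": 0.066,"wz": -0.0006,"claw": -0.6},
    {"x": 0.15,"y": -0.07,"z": -0.22,"wx": 0,"wy": 0.066,"wz": -0.0006,"claw": -0.6},
    {"x": 0.15,"y": -0.07,"z": -0.22,"wx": 0,"wy": 0.066,"wz": -0.0006,"claw": -0.6},
    {"x": 0.15,"y": -0.07,"z": -0.22,"wx": 0,"wy": 0.066,"wz": -0.0006,"claw": -0.6},
    {"x": 0.87,"y": 0,"z": -0.32,"wx": 0,"wy": 0,"wz": 0,"claw": -0.6},
    {"x": 0.87,"y": 0,"z": -0.32,"wx": 0,"wy": 0,"wz": 0,"claw": -0.6},
    {"x": 0,"y": 0,"z": 0,"wx": 0,"wy": 0,"wz": 0,"claw": -0.6}
  ]
}}

```text
time: 16.93
tool_pos: [0.4775, -0.0441, 0.0638]
tcp_rot: [-0.0, 0.575, 0.0, 0.818]
wrist_force: [0.1, 0.8, -0.6]
finger_gap: 0.0682
```

```bash
python3 - <<'E'
from h import *
show()
go([.476,-.0447,.03],Rt(0,20),6)
E
```

```text
t 16.93 gp [ 0.4738 -0.0441  0.0742] x [ 0.34   0.    -0.941] y [-0.001  1.     0.   ] F [ 0.1  0.8 -0.6] gap 0.0682 q [-0.3  -0.03  2.3   0.2   0.55 -2.03]
N 6 d(cm) [ 0.7  -0.01 -0.22] w [ 0.0001 -0.0004 -0.0001] |d|mm 7.4 deg 0.02
```

Joints are comfortable now. Descending, with a force check.

>>> {"method": "play_rows", "body": {
  "deltas": [
    {"x": 0.7,"y": 0,"z": -0.22,"wx": 0,"wy": 0,"wz": 0,"claw": -0.6},
    {"x": 0.7,"y": 0,"z": -0.22,"wx": 0,"wy": 0,"wz": 0,"claw": -0.6},
    {"x": 0.7,"y": 0,"z": -0.22,"wx": 0,"wy": 0,"wz": 0,"claw": -0.6},
    {"x": 0.7,"y": 0,"z": -0.22,"wx": 0,"wy": 0,"wz": 0,"claw": -0.6},
    {"x": 0.7,"y": 0,"z": -0.22,"wx": 0,"wy": 0,"wz": 0,"claw": -0.4},
    {"x": 0.6,"y": 0,"z": -0.2,"wx": 0,"wy": 0,"wz": 0,"claw": -0.3},
    {"x": 0,"y": 0,"z": 0,"wx": 0,"wy": 0,"wz": 0,"claw": -0.3},
    {"x": 0,"y": 0,"z": 0,"wx": 0,"wy": 0,"wz": 0,"claw": -0.25}
  ]
}}

```text
time: 17.6
tool_pos: [0.4814, -0.0455, 0.0226]
tcp_rot: [-0.0, 0.574, -0.0, 0.819]
wrist_force: [-0.3, 0.2, 0.0]
finger_gap: 0.053
```

```bash
python3 - <<'E'
from h import *
show()
s=snap("scene");crop(s,"s12",300,265,110,90,7)
t=snap("top");crop(t,"t12",335,265,100,90,6)
E
```

```text
t 17.6 gp [ 0.4777 -0.0455  0.0329] x [ 0.342 -0.001 -0.94 ] y [ 0.     1.    -0.001] F [-0.3  0.2  0. ] gap 0.053 q [-0.3   0.08  2.3   0.24  0.44 -2.07]
```

View pics/s12.png

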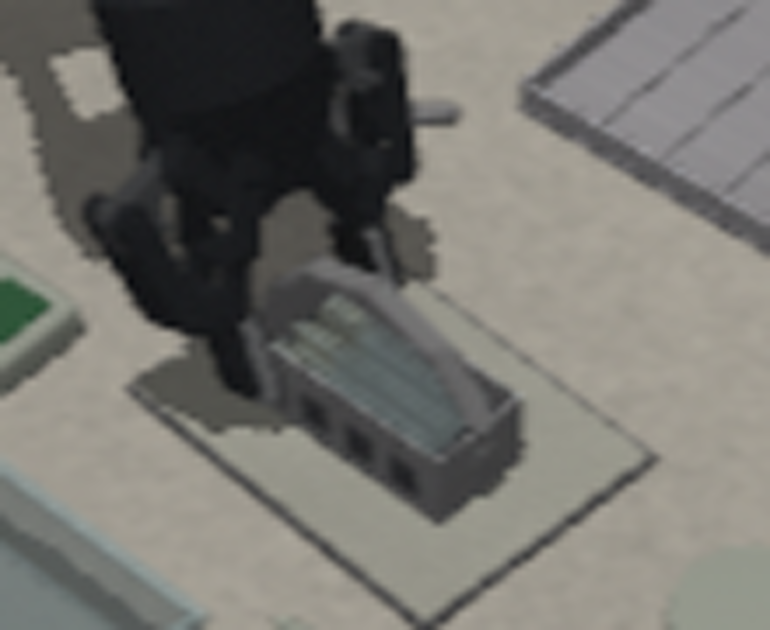

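View pics/t12.png

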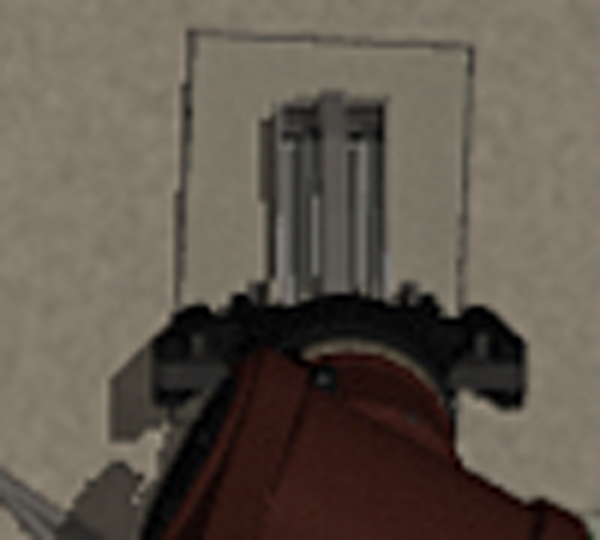

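>>> {"method": "play_rows", "body": {
  "deltas": [
    {"x": 0.28,"y": 0,"z": -0.1,"wx": 0,"wy": 0,"wz": 0,"claw": -0.2},
    {"x": 0,"y": 0,"z": 0,"wx": 0,"wy": 0,"wz": 0,"claw": -0.1},
    {"x": 0,"y": 0,"z": 0,"wx": 0,"wy": 0,"wz": 0,"claw": 0},
    {"x": 0,"y": 0,"z": 0,"wx": 0,"wy": 0,"wz": 0,"claw": 0.1},
    {"x": 0,"y": 0,"z": 0,"wx": 0,"wy": 0,"wz": 0,"claw": 0.5},
    {"x": 0,"y": 0,"z": 0,"wx": 0,"wy": 0,"wz": 0,"claw": 1},
    {"x": 0,"y": 0,"z": 0,"wx": 0,"wy": 0,"wz": 0,"claw": 1},
    {"x": 0,"y": 0,"z": 0,"wx": 0,"wy": 0,"wz": 0,"claw": 1},
    {"x": 0,"y": 0,"z": 0,"wx": 0,"wy": 0,"wz": 0,"claw": 1}
  ],
  "squeeze": 70
}}

```text
time: 18.45
tool_pos: [0.4821, -0.0456, 0.0207]
tcp_rot: [-0.001, 0.573, -0.0, 0.82]
wrist_force: [-2.8, 0.4, 5.9]
finger_gap: 0.043
```

```bash
python3 - <<'E'
from h import *
show()
E
```

```text
t 18.45 gp [ 0.4783 -0.0456  0.0311] x [ 0.344 -0.001 -0.939] y [-0.     1.    -0.002] F [-2.8  0.4  5.9] gap 0.043 q [-0.3   0.09  2.3   0.24  0.43 -2.08]
```

>>> {"method": "play_rows", "body": {
  "deltas": [
    {"x": -0.28,"y": 0,"z": 0.1,"wx": 0,"wy": 0,"wz": 0,"claw": 1},
    {"x": -0.47,"y": 0,"z": 0.17,"wx": 0,"wy": 0,"wz": 0,"claw": 1},
    {"x": -0.66,"y": 0,"z": 0.24,"wx": 0,"wy": 0,"wz": 0,"claw": 1},
    {"x": -0.47,"y": 0,"z": 0.17,"wx": 0,"wy": 0,"wz": 0,"claw": 1},
    {"x": 0,"y": 0,"z": 0,"wx": 0,"wy": 0,"wz": 0,"claw": 1}
  ]
}}

```text
time: 18.87
tool_pos: [0.4831, -0.0459, 0.042]
tcp_rot: [-0.001, 0.572, -0.001, 0.82]
wrist_force: [1.4, 0.4, -0.8]
finger_gap: 0.0429
```

```bash
python3 - <<'E'
from h import *
show()
s=snap("scene");crop(s,"s13",300,260,110,90,7)
E
```

```text
t 18.87 gp [ 0.4793 -0.0459  0.0523] x [ 0.346 -0.002 -0.938] y [-0.     1.    -0.002] F [ 1.4  0.4 -0.8] gap 0.0429 q [-0.3   0.03  2.3   0.22  0.48 -2.05]
```

View pics/s13.png

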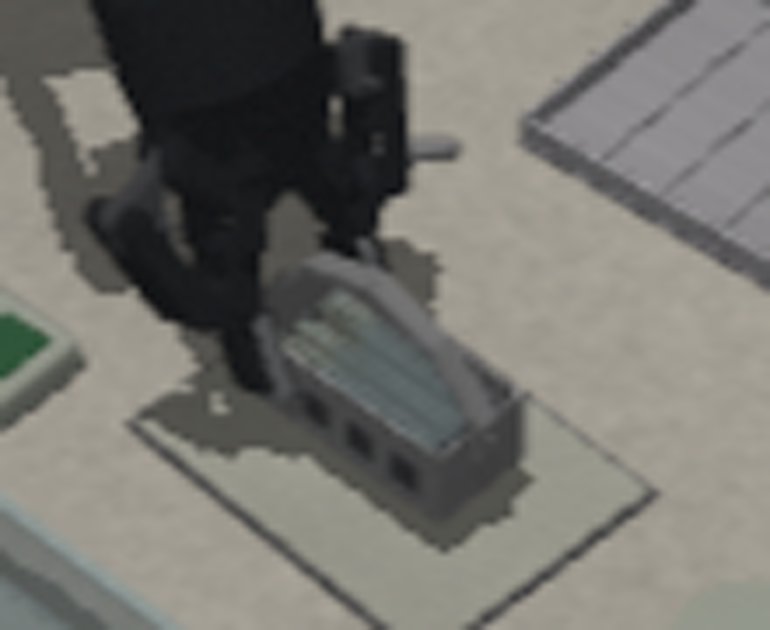

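```bash
cat >> h.py <<'E'
PSI=-6.
def gpfor(P,psi=PSI,ox=.035,oy=0.,oz=.0424):
    return np.array(P)-R.from_euler('z',psi,degrees=True).apply([ox,oy,oz])
S=np.array([.5236,.1816,.165]);O=np.array([-.1045,-.9945,0])
E
python3 - <<'E'
from h import *
B=S+.065*O;B[2]=.1895
g=gpfor(B);print(B,g)
go(g,Rt(PSI,20),16)
E
```

```text
[0.5168075 0.1169575 0.1895   ] [0.48199923 0.120616   0.1471    ]
N 16 d(cm) [-0.57  1.04  0.18] w [ 0.0062  0.0002 -0.0021] |d|mm 12.0 deg 0.38
```

>>> {"method": "play_rows", "body": {
  "deltas": [
    {"x": -0.57,"y": 0.3,"z": 0.18,"wx": 0,"wy": 0,"wz": 0,"claw": 1},
    {"x": -0.57,"y": 0.6,"z": 0.18,"wx": 0.006,"wy": 0,"wz": -0.002,"claw": 1},
    {"x": -0.57,"y": 1.04,"z": 0.18,"wx": 0.006,"wy": 0,"wz": -0.002,"claw": 1},
    {"x": -0.57,"y": 1.04,"z": 0.18,"wx": 0.0065,"wy": 0,"wz": -0.002,"claw": 1},
    {"x": -0.57,"y": 1.04,"z": 0.18,"wx": 0.0065,"wy": 0,"wz": -0.002,"claw": 1},
    {"x": -0.57,"y": 1.04,"z": 0.18,"wx": 0.0065,"wy": 0,"wz": -0.002,"claw": 1},
    {"x": -0.57,"y": 1.04,"z": 0.18,"wx": 0.0065,"wy": 0,"wz": -0.002,"claw": 1},
    {"x": -0.57,"y": 1.04,"z": 0.18,"wx": 0.0065,"wy": 0,"wz": -0.002,"claw": 1},
    {"x": -0.57,"y": 1.04,"z": 0.18,"wx": 0.0065,"wy": 0,"wz": -0.002,"claw": 1},
    {"x": -0.57,"y": 1.04,"z": 0.18,"wx": 0.0065,"wy": 0,"wz": -0.002,"claw": 1},
    {"x": -0.57,"y": 1.04,"z": 0.18,"wx": 0.0065,"wy": 0,"wz": -0.002,"claw": 1},
    {"x": -0.57,"y": 1.04,"z": 0.18,"wx": 0.0065,"wy": 0,"wz": -0.002,"claw": 1},
    {"x": -0.57,"y": 1.04,"z": 0.18,"wx": 0.0065,"wy": 0,"wz": -0.002,"claw": 1},
    {"x": -0.57,"y": 1.04,"z": 0.18,"wx": 0.0065,"wy": 0,"wz": -0.002,"claw": 1},
    {"x": -0.57,"y": 1.04,"z": 0.18,"wx": 0.0065,"wy": 0,"wz": -0.002,"claw": 1},
    {"x": -0.57,"y": 1.04,"z": 0.18,"wx": 0.006,"wy": 0,"wz": -0.002,"claw": 1},
    {"x": 0,"y": 0.6,"z": 0,"wx": 0,"wy": 0,"wz": 0,"claw": 1},
    {"x": 0,"y": 0.3,"z": 0,"wx": 0,"wy": 0,"wz": 0,"claw": 1},
    {"x": 0,"y": 0,"z": 0,"wx": 0,"wy": 0,"wz": 0,"claw": 1}
  ]
}}

```text
time: 20.5
tool_pos: [0.4853, 0.1183, 0.1356]
tcp_rot: [0.03, 0.573, -0.04, 0.818]
wrist_force: [-0.3, 0.8, -1.8]
finger_gap: 0.0426
```

```bash
python3 - <<'E'
from h import *
show()
s=snap("scene");crop(s,"s14",355,215,130,110,6)
t=snap("top");crop(t,"t14",240,265,130,110,6)
B=S+.065*O;B[2]=.1895
go(gpfor(B),Rt(PSI,20),4)
E
```

```text
t 20.5 gp [0.4816 0.1187 0.1459] x [ 0.341 -0.031 -0.94 ] y [0.099 0.995 0.003] F [-0.3  0.8 -1.8] gap 0.0426 q [ 0.15 -0.12  2.21 -0.12  0.71 -1.24]
N 4 d(cm) [-0.03  0.07  0.02] w [ 0.0008 -0.0001 -0.001 ] |d|mm 0.8 deg 0.07
```

View pics/s14.png

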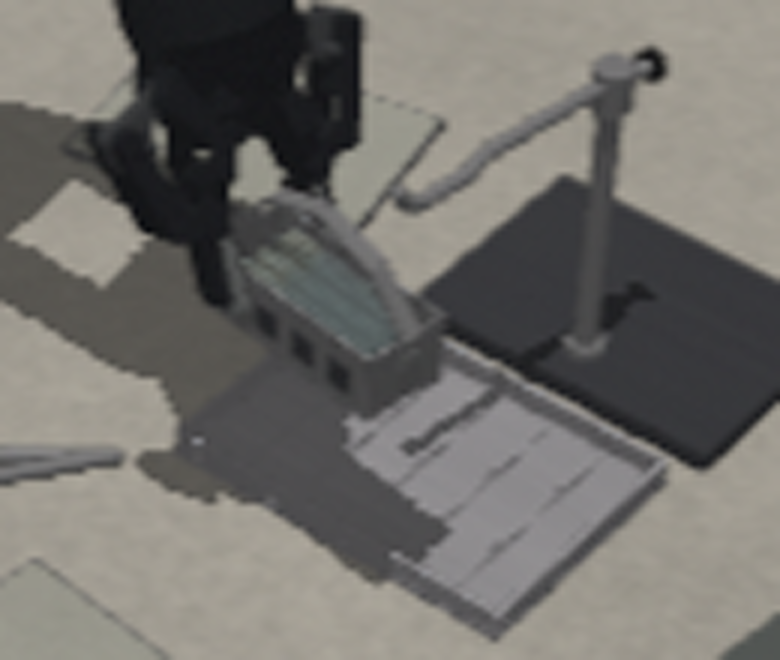

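View pics/t14.png

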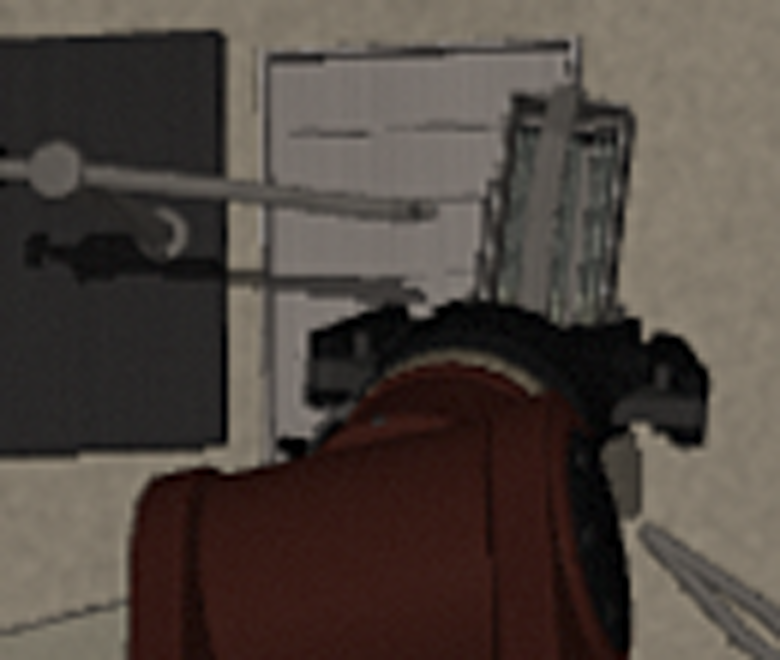

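```bash
python3 - <<'E'
from h import *
s=snap("scene");t=snap("top")
f=lambda x,y,z:plane(t,175+x/6,210+y/6,z)
g=lambda x,y,z:plane(s,290+x/6,160+y/6,z)
st=show();M=R.from_quat(st["tcp_rot"]).as_matrix();gp=np.array(st["tool_pos"])-.011*M[:,0]
P=gp+R.from_euler('z',PSI,degrees=True).apply([.035,0,.0424]);print("pred peak",P)
print("rod inner/outer",f(90,176,.171),f(250,190,.171),"tip",f(432,211,.181), "head",f(55,168,.179))
a=f(250,190,.171)-f(90,176,.171);print("rod dir",np.degrees(np.arctan2(a[1],a[0])))
e=f(567,88,P[2]-.033);print("far strap end",e,"->peak",e-.051*np.array([np.cos(np.radians(PSI)),np.sin(np.radians(PSI)),0]))
a=f(567,95,P[2]-.03);b=f(535,300,P[2]-.008);print("strap dir",np.degrees(np.arctan2(*(a-b)[1::-1])))
a=f(634,118,P[2]-.0355);b=f(612,300,P[2]-.0355);print("R wall dir",np.degrees(np.arctan2(*(a-b)[1::-1])))
print("box far corners",f(512,98,P[2]-.0355),f(634,118,P[2]-.0355))
# scene
z=P[2]-.0355
print("scene far corner R/near", g(443,318,z),g(370,362,z), "bottom near",g(372,418,z-.034),"tip",g(405,200,.176),"head",g(612,65,.179))
for c,n in((t,(175,210)),(s,(290,160))): print("peak pix crop",(proj(c,P)-n)*6)
E
```

```text
t 20.7 gp [0.4815 0.1177 0.1457] x [ 0.34  -0.032 -0.94 ] y [0.101 0.995 0.003] F [-0.4 -0.8 -1.6] gap 0.043 q [ 0.14 -0.12  2.21 -0.12  0.71 -1.24]
pred peak [0.51628844 0.11406285 0.18805646]
rod inner/outer [0.53289772 0.27541053 0.171     ] [0.52820921 0.21886182 0.171     ] tip [0.51958617 0.15319657 0.181     ] head [0.53436274 0.28568247 0.179     ]
rod dir -94.73961281220548
far strap end [0.56816022 0.11010949 0.15505646] ->peak [0.51743961 0.11544044 0.15505646]
strap dir -5.325174050052131
R wall dir -5.745611821074344
box far corners [0.56491238 0.13000496 0.15255646] [0.55784647 0.08617986 0.15255646]
scene far corner R/near [0.57333666 0.12991091 0.15255646] [0.56907542 0.08871176 0.15255646] bottom near [0.56863481 0.09266861 0.11855646] tip [0.53008161 0.15497961 0.176     ] head [0.53819738 0.28452722 0.179     ]
peak pix crop [542.25296046 217.98241474]
peak pix crop [316.34684933 208.69839585]
```

```bash
python3 - <<'E'
from h import *
C=S+.030*O;C[2]=.190
e=go(gpfor(C),Rt(PSI,20),5)
C=S.copy();C[2]=.190
go(gpfor(C),Rt(PSI,20),5,e)
E
```

```text
N 5 d(cm) [-0.03  0.76  0.02] w [ 0.0005 -0.     -0.0008] |d|mm 7.6 deg 0.05
N 5 d(cm) [-0.   0.6 -0. ] w [0. 0. 0.] |d|mm 6.0 deg 0.0
```

>>> {"method": "play_rows", "body": {
  "deltas": [
    {"x": -0.04,"y": 0.4,"z": 0.02,"wx": 0,"wy": 0,"wz": 0,"claw": 1},
    {"x": -0.04,"y": 0.76,"z": 0.02,"wx": 0,"wy": 0,"wz": 0,"claw": 1},
    {"x": -0.04,"y": 0.76,"z": 0.02,"wx": 0,"wy": 0,"wz": 0,"claw": 1},
    {"x": -0.04,"y": 0.76,"z": 0.02,"wx": 0,"wy": 0,"wz": 0,"claw": 1},
    {"x": 0,"y": 0.76,"z": 0,"wx": 0,"wy": 0,"wz": 0,"claw": 1},
    {"x": 0,"y": 0.36,"z": 0,"wx": 0,"wy": 0,"wz": 0,"claw": 1},
    {"x": 0,"y": 0,"z": 0,"wx": 0,"wy": 0,"wz": 0,"claw": 1}
  ]
}}

```text
time: 21.28
tool_pos: [0.49, 0.1569, 0.1381]
tcp_rot: [0.03, 0.572, -0.039, 0.819]
wrist_force: [1.0, 0.2, -1.6]
finger_gap: 0.0431
```

```bash
python3 - <<'E'
from h import *
show()
s=snap("scene");crop(s,"s15",355,205,100,90,8)
t=snap("top");crop(t,"t15",240,255,130,90,6)
C=S.copy();C[2]=.190
go(gpfor(C),Rt(PSI,20),5)
E
```

```text
t 21.28 gp [0.4862 0.1572 0.1484] x [ 0.342 -0.031 -0.939] y [0.099 0.995 0.004] F [ 1.   0.2 -1.6] gap 0.0431 q [ 0.24 -0.08  2.17 -0.17  0.72 -1.13]
N 5 d(cm) [ 0.01  0.58 -0.01] w [ 0.0008  0.0002 -0.0009] |d|mm 5.8 deg 0.07
```

View pics/s15.png

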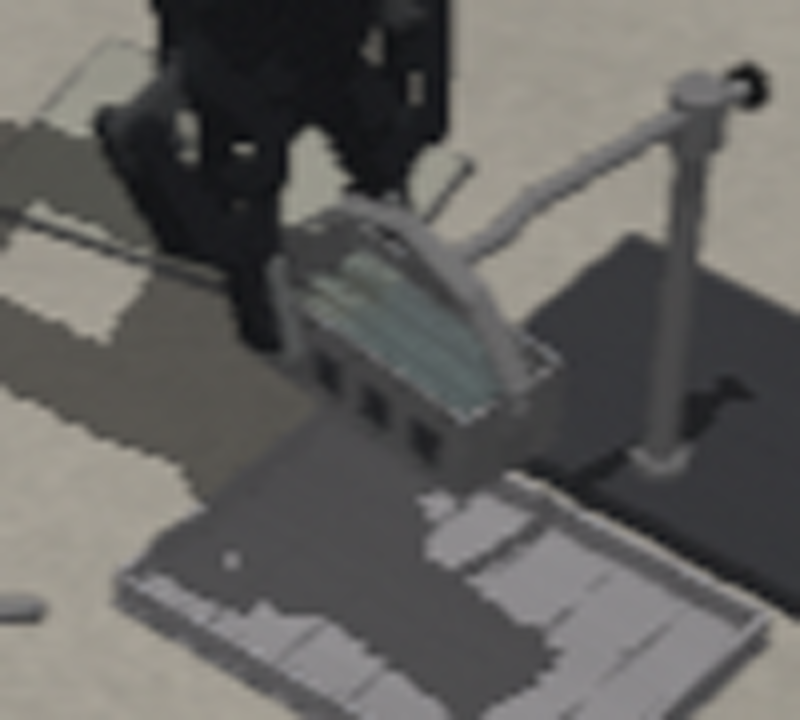

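View pics/t15.png

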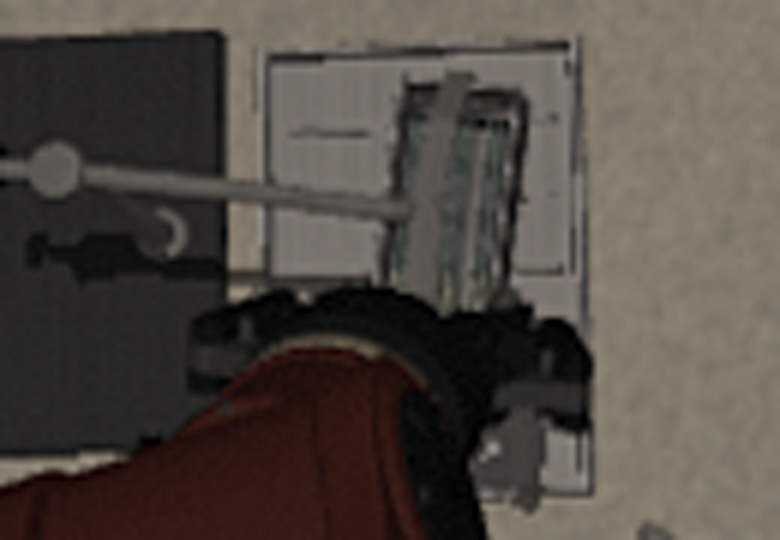

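>>> {"method": "play_rows", "body": {
  "deltas": [
    {"x": 0,"y": 0.4,"z": 0,"wx": 0,"wy": 0,"wz": 0,"claw": 1},
    {"x": 0,"y": 0.6,"z": 0,"wx": 0,"wy": 0,"wz": 0,"claw": 1},
    {"x": 0,"y": 0.6,"z": 0,"wx": 0,"wy": 0,"wz": 0,"claw": 1},
    {"x": 0,"y": 0.6,"z": 0,"wx": 0,"wy": 0,"wz": 0,"claw": 1},
    {"x": 0,"y": 0.5,"z": 0,"wx": 0,"wy": 0,"wz": 0,"claw": 1},
    {"x": 0,"y": 0.2,"z": 0,"wx": 0,"wy": 0,"wz": 0,"claw": 1},
    {"x": 0,"y": 0,"z": 0,"wx": 0,"wy": 0,"wz": 0,"claw": 1}
  ]
}}

```text
time: 21.97
tool_pos: [0.4928, 0.1852, 0.1381]
tcp_rot: [0.03, 0.572, -0.04, 0.819]
wrist_force: [0.0, -0.3, -1.5]
finger_gap: 0.0431
```

```bash
python3 - <<'E'
from h import *
show()
s=snap("scene");crop(s,"s16",360,200,100,90,8)
t=snap("top");crop(t,"t16",235,250,110,90,7)
C=S.copy();C[2]=.190
e=go(gpfor(C),Rt(PSI,20),5)
E
```

```text
t 21.97 gp [0.489  0.1855 0.1484] x [ 0.342 -0.031 -0.939] y [0.099 0.995 0.003] F [ 0.  -0.3 -1.5] gap 0.0431 q [ 0.3  -0.05  2.14 -0.2   0.73 -1.05]
N 5 d(cm) [ 0.01  0.   -0.01] w [ 0.0007  0.0002 -0.0009] |d|mm 0.1 deg 0.06
```

View pics/s16.png

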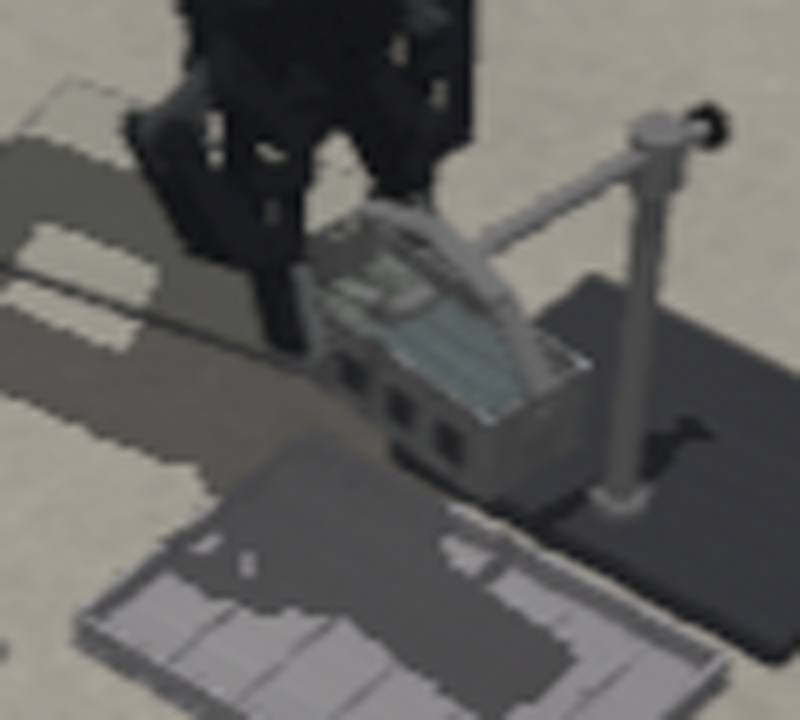

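View pics/t16.png

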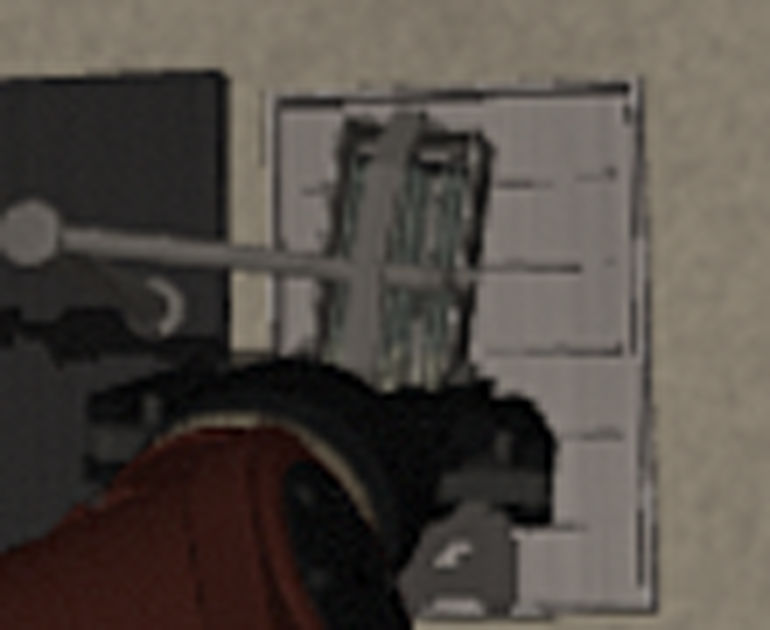

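```bash
python3 - <<'E'
from h import *
t=snap("top")
f=lambda x,y,z:plane(t,180+x/7,205+y/7,z)
h=f(30,233,.179);tip=f(472,279,.181);a=f(100,240,.171);b=f(230,255,.171)
print("head",h,"tip",tip,np.linalg.norm((tip-h)[:2]),"rod",a,b)
e=f(405,114,.157);d=np.array([np.cos(np.radians(-6)),np.sin(np.radians(-6))])
pk=e[:2]-.051*d;print("far end",e,"peak",pk)
sc=f(370,268,.1895);print("strap at rod",sc)
u=(tip-h)[:2];u/=np.linalg.norm(u);print("dir",np.degrees(np.arctan2(u[1],u[0])),"peak along",np.dot(pk-h[:2],u),"lateral",np.cross(u,pk-h[:2]),"strap along",np.dot(sc[:2]-h[:2],u))
E
```

```text
head [0.53375837 0.285403   0.179     ] tip [0.52024149 0.15232232 0.181     ] 0.13376536751243748 rod [0.53304464 0.26635057 0.171     ] [0.52867527 0.22692078 0.171     ]
far end [0.57485369 0.17796227 0.157     ] peak [0.52413308 0.18329322]
strap at rod [0.52207373 0.18128462 0.1895    ]
dir -95.7995926079448 peak along 0.10255975531457823 lateral 0.0007420863375565325 strap along 0.10476617257785857<stdin>:9: DeprecationWarning: Arrays of 2-dimensional vectors are deprecated. Use arrays of 3-dimensional vectors instead. (deprecated in NumPy 2.0)
```

>>> {"method": "play_rows", "body": {
  "deltas": [
    {"x": 0.14,"y": 0,"z": -0.05,"wx": 0,"wy": 0,"wz": 0,"claw": 1},
    {"x": 0.24,"y": 0,"z": -0.09,"wx": 0,"wy": 0,"wz": 0,"claw": 1},
    {"x": 0.28,"y": 0,"z": -0.1,"wx": 0,"wy": 0,"wz": 0,"claw": 1},
    {"x": 0.28,"y": 0,"z": -0.1,"wx": 0,"wy": 0,"wz": 0,"claw": 1},
    {"x": 0.24,"y": 0,"z": -0.09,"wx": 0,"wy": 0,"wz": 0,"claw": 1},
    {"x": 0.14,"y": 0,"z": -0.05,"wx": 0,"wy": 0,"wz": 0,"claw": 1},
    {"x": 0.1,"y": 0,"z": -0.04,"wx": 0,"wy": 0,"wz": 0,"claw": 1},
    {"x": 0,"y": 0,"z": 0,"wx": 0,"wy": 0,"wz": 0,"claw": 1}
  ]
}}

```text
time: 22.78
tool_pos: [0.4924, 0.1845, 0.1225]
tcp_rot: [0.03, 0.573, -0.04, 0.818]
wrist_force: [-0.4, 0.6, -1.5]
finger_gap: 0.0429
```

```bash
python3 - <<'E'
from h import *
s=show(); print(np.round(s["ft_torque"],2))
E
```

```text
t 22.78 gp [0.4887 0.1848 0.1328] x [ 0.341 -0.031 -0.94 ] y [0.1   0.995 0.003] F [-0.4  0.6 -1.5] gap 0.0429 q [ 0.3  -0.02  2.15 -0.2   0.7  -1.03]
[-0.02  0.36  0.01]
```

>>> {"method": "play_rows", "body": {
  "deltas": [
    {"x": 0.09,"y": 0,"z": -0.033,"wx": 0,"wy": 0,"wz": 0,"claw": 1},
    {"x": 0.09,"y": 0,"z": -0.033,"wx": 0,"wy": 0,"wz": 0,"claw": 1},
    {"x": 0.09,"y": 0,"z": -0.033,"wx": 0,"wy": 0,"wz": 0,"claw": 1},
    {"x": 0.06,"y": 0,"z": -0.022,"wx": 0,"wy": 0,"wz": 0,"claw": 1},
    {"x": 0,"y": 0,"z": 0,"wx": 0,"wy": 0,"wz": 0,"claw": 1}
  ]
}}

```text
time: 23.2
tool_pos: [0.4926, 0.1846, 0.1192]
tcp_rot: [0.03, 0.572, -0.04, 0.818]
wrist_force: [-0.5, -0.2, -0.7]
finger_gap: 0.0427
```

```bash
python3 - <<'E'
from h import *
s=show(); print(np.round(s["ft_torque"],2))
E
```

```text
t 23.2 gp [0.4888 0.1849 0.1296] x [ 0.341 -0.031 -0.939] y [0.1   0.995 0.003] F [-0.5 -0.2 -0.7] gap 0.0427 q [ 0.3  -0.01  2.15 -0.21  0.69 -1.03]
[-0.03  0.29  0.01]
```

Perhaps first contact. Half-millimetre steps from here.

>>> {"method": "play_rows", "body": {
  "deltas": [
    {"x": 0.047,"y": 0,"z": -0.017,"wx": 0,"wy": 0,"wz": 0,"claw": 1},
    {"x": 0.047,"y": 0,"z": -0.017,"wx": 0,"wy": 0,"wz": 0,"claw": 1},
    {"x": 0,"y": 0,"z": 0,"wx": 0,"wy": 0,"wz": 0,"claw": 1}
  ]
}}

```text
time: 23.45
tool_pos: [0.4926, 0.1846, 0.1183]
tcp_rot: [0.03, 0.572, -0.04, 0.818]
wrist_force: [-0.4, 0.4, -2.2]
finger_gap: 0.0427
```

```bash
python3 - <<'E'
from h import *
s=show(); print(np.round(s["ft_torque"],2))
E
```

```text
t 23.45 gp [0.4889 0.1849 0.1286] x [ 0.342 -0.031 -0.939] y [0.1   0.995 0.003] F [-0.4  0.4 -2.2] gap 0.0427 q [ 0.3  -0.01  2.15 -0.21  0.69 -1.03]
[ 0.04  0.26 -0.01]
```

>>> {"method": "play_rows", "body": {
  "deltas": [
    {"x": 0.047,"y": 0,"z": -0.017,"wx": 0,"wy": 0,"wz": 0,"claw": 1},
    {"x": 0.047,"y": 0,"z": -0.017,"wx": 0,"wy": 0,"wz": 0,"claw": 1},
    {"x": 0,"y": 0,"z": 0,"wx": 0,"wy": 0,"wz": 0,"claw": 1}
  ]
}}

```text
time: 23.7
tool_pos: [0.4932, 0.1846, 0.1179]
tcp_rot: [0.03, 0.572, -0.04, 0.819]
wrist_force: [-0.4, -0.7, 0.8]
finger_gap: 0.0427
```

```bash
python3 - <<'E'
from h import *
s=show(); print(np.round(s["ft_torque"],2))
c=snap("scene");crop(c,"s17",360,205,100,90,8)
E
```

```text
t 23.7 gp [0.4894 0.185  0.1282] x [ 0.343 -0.031 -0.939] y [0.1   0.995 0.004] F [-0.4 -0.7  0.8] gap 0.0427 q [ 0.3  -0.01  2.15 -0.21  0.68 -1.03]
[-0.06  0.17 -0.05]
```

View pics/s17.png

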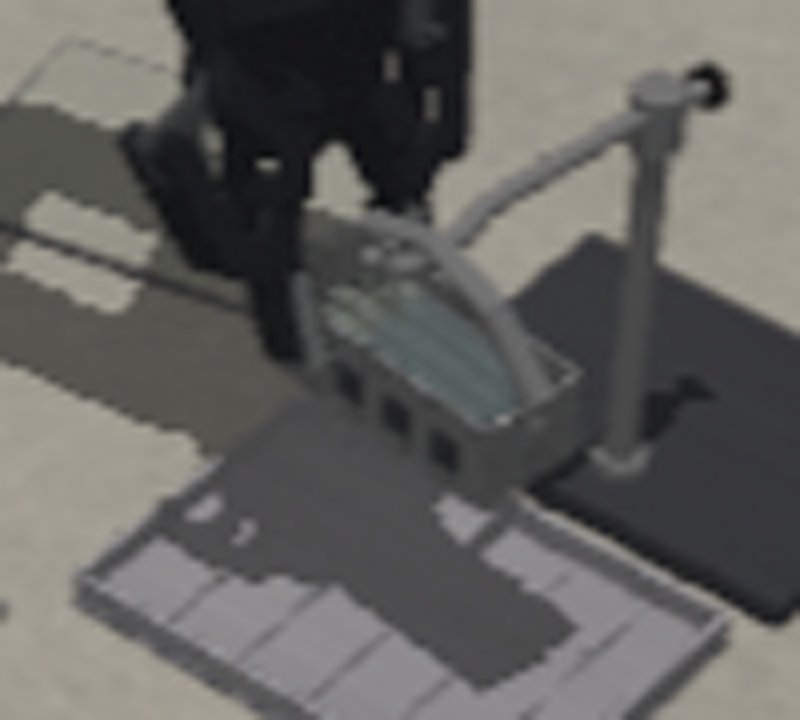

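>>> {"method": "play_rows", "body": {
  "deltas": [
    {"x": 0,"y": 0,"z": 0,"wx": 0,"wy": 0,"wz": 0,"claw": 1},
    {"x": 0,"y": 0,"z": 0,"wx": 0,"wy": 0,"wz": 0,"claw": 0},
    {"x": 0,"y": 0,"z": 0,"wx": 0,"wy": 0,"wz": 0,"claw": -0.03},
    {"x": 0,"y": 0,"z": 0,"wx": 0,"wy": 0,"wz": 0,"claw": -0.06},
    {"x": 0,"y": 0,"z": 0,"wx": 0,"wy": 0,"wz": 0,"claw": -0.09},
    {"x": 0,"y": 0,"z": 0,"wx": 0,"wy": 0,"wz": 0,"claw": -0.12},
    {"x": 0,"y": 0,"z": 0,"wx": 0,"wy": 0,"wz": 0,"claw": -0.16},
    {"x": 0,"y": 0,"z": 0,"wx": 0,"wy": 0,"wz": 0,"claw": -0.2},
    {"x": 0,"y": 0,"z": 0,"wx": 0,"wy": 0,"wz": 0,"claw": -0.25}
  ],
  "squeeze": 20
}}

```text
time: 24.5
tool_pos: [0.4927, 0.1846, 0.1174]
tcp_rot: [0.03, 0.572, -0.04, 0.818]
wrist_force: [0.6, -0.3, -0.1]
finger_gap: 0.0537
```

```bash
python3 - <<'E'
from h import *
s=show(); print(np.round(s["ft_torque"],2))
c=snap("scene");crop(c,"s18",360,205,100,90,8)
c=snap("top");crop(c,"t18",235,250,110,90,7)
E
```

```text
t 24.5 gp [0.4889 0.185  0.1277] x [ 0.342 -0.031 -0.939] y [0.1   0.995 0.003] F [ 0.6 -0.3 -0.1] gap 0.0537 q [ 0.3  -0.01  2.15 -0.21  0.68 -1.03]
[0.03 0.13 0.03]
```

View pics/s18.png

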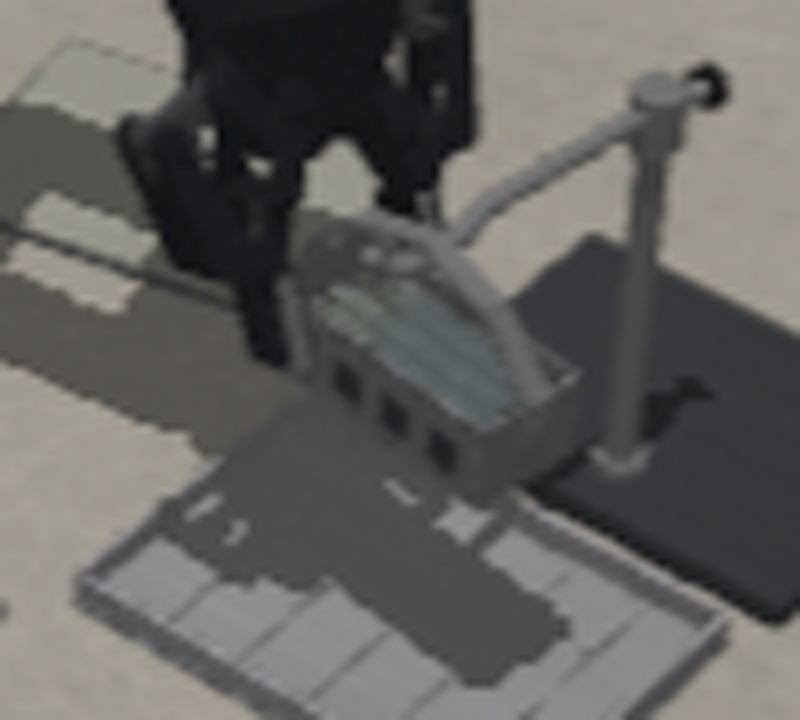

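View pics/t18.png

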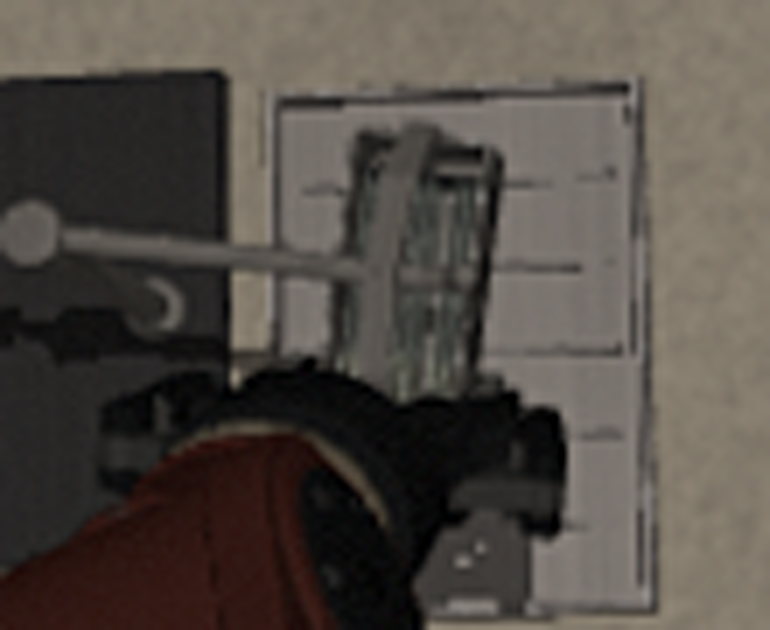

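>>> {"method": "play_rows", "body": {
  "deltas": [
    {"x": 0,"y": 0,"z": 0,"wx": 0,"wy": 0,"wz": 0,"claw": -0.4},
    {"x": 0,"y": 0,"z": 0,"wx": 0,"wy": 0,"wz": 0,"claw": -0.6},
    {"x": 0,"y": 0,"z": 0,"wx": 0,"wy": 0,"wz": 0,"claw": -0.7},
    {"x": -0.5,"y": 0,"z": -0.3,"wx": 0,"wy": 0,"wz": 0,"claw": -0.7},
    {"x": -1.0,"y": 0,"z": -0.6,"wx": 0,"wy": 0,"wz": 0,"claw": -0.7},
    {"x": -1.2,"y": 0,"z": -0.6,"wx": 0,"wy": 0,"wz": 0,"claw": -0.7},
    {"x": -1.2,"y": 0,"z": -0.6,"wx": 0,"wy": 0,"wz": 0,"claw": -0.7},
    {"x": -1.2,"y": 0,"z": -0.6,"wx": 0,"wy": 0,"wz": 0,"claw": -0.7},
    {"x": -1.5,"y": 0,"z": -0.6,"wx": 0,"wy": 0,"wz": 0,"claw": -0.7},
    {"x": -1.5,"y": 0,"z": -0.6,"wx": 0,"wy": 0,"wz": 0,"claw": -0.7},
    {"x": -1.5,"y": 0,"z": -0.6,"wx": 0,"wy": 0,"wz": 0,"claw": -0.7},
    {"x": -1.5,"y": 0,"z": -0.6,"wx": 0,"wy": 0,"wz": 0,"claw": -0.7},
    {"x": 0,"y": 0,"z": 0,"wx": 0,"wy": 0,"wz": 0,"claw": -0.7}
  ]
}}

```text
time: 25.68
tool_pos: [0.4071, 0.1938, 0.2069]
tcp_rot: [0.031, 0.571, -0.039, 0.82]
wrist_force: [1.0, -0.4, 0.6]
finger_gap: 0.0725
```

```bash
python3 - <<'E'
from h import *
s=show()
c=snap("scene","s19full");crop(c,"s19",360,205,100,90,8)
c=snap("top");crop(c,"t19",235,250,110,90,7)
E
```

```text
t 25.68 gp [0.4033 0.1941 0.2173] x [ 0.346 -0.029 -0.938] y [0.099 0.995 0.006] F [ 1.  -0.4  0.6] gap 0.0725 q [ 0.39 -0.33  2.23 -0.2   0.93 -0.98]
```

View pics/s19.png

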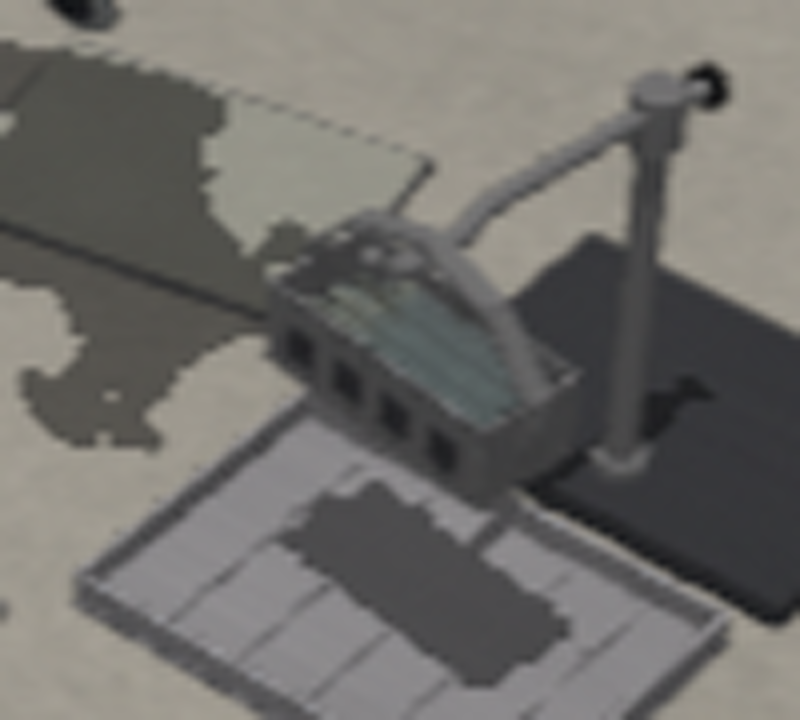

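View pics/t19.png

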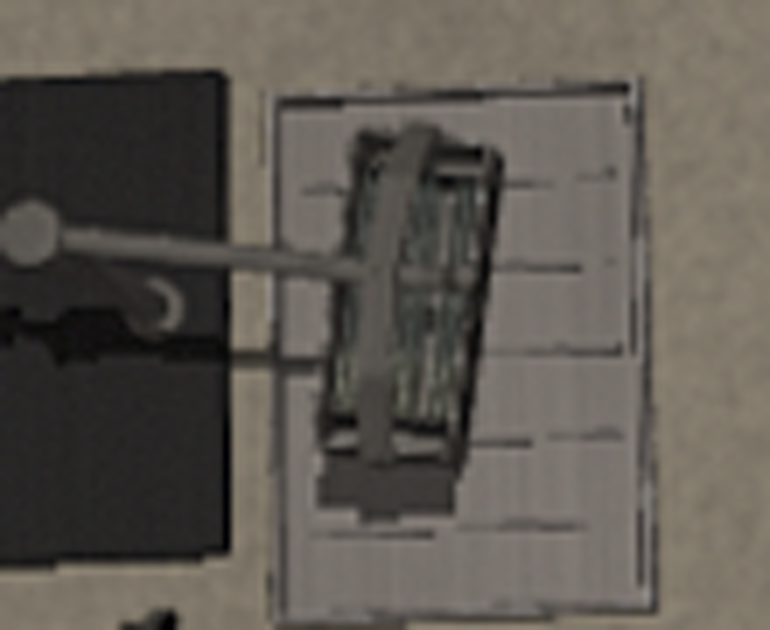

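>>> {"method": "play_rows", "body": {
  "deltas": [
    {"x": -1.0,"y": 0,"z": -1,"wx": 0,"wy": 0,"wz": 0,"claw": -0.7},
    {"x": -1.0,"y": 0,"z": -1,"wx": 0,"wy": 0,"wz": 0,"claw": -0.7},
    {"x": 0,"y": 0,"z": 0,"wx": 0,"wy": 0,"wz": 0,"claw": -0.7},
    {"x": 0,"y": 0,"z": 0,"wx": 0,"wy": 0,"wz": 0,"claw": -0.7},
    {"x": 0,"y": 0,"z": 0,"wx": 0,"wy": 0,"wz": 0,"claw": -0.7},
    {"x": 0,"y": 0,"z": 0,"wx": 0,"wy": 0,"wz": 0,"claw": -0.7},
    {"x": 0,"y": 0,"z": 0,"wx": 0,"wy": 0,"wz": 0,"claw": -0.7},
    {"x": 0,"y": 0,"z": 0,"wx": 0,"wy": 0,"wz": 0,"claw": -0.7}
  ]
}}

```text
time: 26.45
tool_pos: [0.3818, 0.1953, 0.2157]
tcp_rot: [0.03, 0.573, -0.04, 0.818]
wrist_force: [-0.3, -0.1, -0.5]
finger_gap: 0.0725
```

```bash
python3 - <<'E'
from h import *
s=show()
c=snap("scene","s20full")
for k in (c,): k["img"]=cv2.convertScaleAbs(np.clip((k["img"].astype(float)/255)**0.6*255,0,255))
crop(c,"s20",355,215,56,44,14)
c=snap("top");c["img"]=cv2.convertScaleAbs(np.clip((c["img"].astype(float)/255)**0.5*255,0,255));crop(c,"t20",238,246,40,56,10)
E
```

```text
t 26.45 gp [0.378  0.1956 0.226 ] x [ 0.341 -0.032 -0.94 ] y [0.101 0.995 0.003] F [-0.3 -0.1 -0.5] gap 0.0725 q [ 0.43 -0.4   2.26 -0.21  0.98 -0.95]
```

View pics/s20.png

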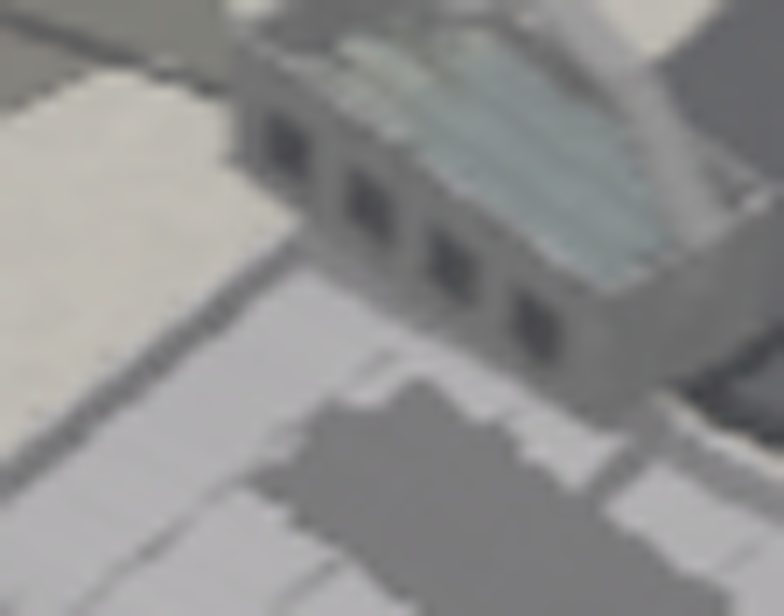

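View pics/t20.png

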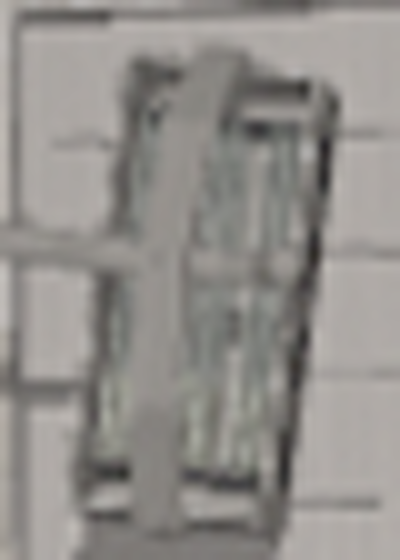

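View pics/s20full.png

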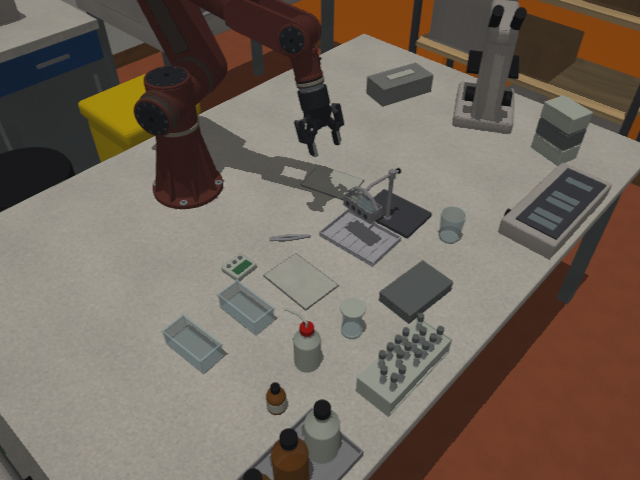

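```bash
python3 - <<'E'
from h import *
s=snap("scene");t=snap("top")
f=lambda x,y:(218+x/10,218+y/10)
g=lambda x,y:(327+x/14,193+y/14)
pts={"x+y-":((335,90),(602,290)),"x+y+":((133,62),(768,188)),"x-y-":((280,530),(238,45))}
for k,(a,b) in pts.items():
    p,e=tri(t,f(*a),s,g(*b));print(k,p.round(4),round(e,4), plane(t,*f(*a),.135).round(4),plane(s,*g(*b),.135).round(4))
for z in(.135,):
  c=np.array([plane(t,*f(*a),z) for a in((133,62),(335,90),(280,530),(78,515))]);print([round(np.linalg.norm(c[(i+1)%4]-c[i]),4) for i in range(4)],c.mean(0))
a,b=plane(s,*g(240,48),.135),plane(s,*g(602,290),.135);print(np.linalg.norm(a-b),np.degrees(np.arctan2(*(b-a)[1::-1])))
a,b=plane(s,*g(238,158),.101),plane(s,*g(605,430),.101);print(np.linalg.norm(a-b),np.degrees(np.arctan2(*(b-a)[1::-1])))
h=plane(t,210+30/7-30,205+233/7,.179);print("head",h)
E
```

```text
x+y- [0.5699 0.1547 0.1312] 0.0072 [0.5667 0.1515 0.135 ] [0.5743 0.1545 0.135 ]
x+y+ [0.575  0.1983 0.1315] 0.0046 [0.5727 0.1959 0.135 ] [0.5784 0.1971 0.135 ]
x-y- [0.4736 0.1647 0.1279] 0.0077 [0.4703 0.1607 0.135 ] [0.4811 0.1616 0.135 ]
[np.float64(0.0448), np.float64(0.0968), np.float64(0.0438), np.float64(0.0997)] [0.52074684 0.17812053 0.135     ]
0.09253524285855916 -4.110838448949137
0.1000560009818706 -6.715015927848297
head [0.53375837 0.285403   0.179     ]
```

>>> {"method": "play_rows", "body": {
  "deltas": [
    {"x": 0,"y": 0,"z": 0,"wx": 0,"wy": 0,"wz": 0,"claw": -0.7},
    {"x": 0,"y": 0,"z": 0,"wx": 0,"wy": 0,"wz": 0,"claw": -0.7},
    {"x": 0,"y": 0,"z": 0,"wx": 0,"wy": 0,"wz": 0,"claw": -0.7},
    {"x": 0,"y": 0,"z": 0,"wx": 0,"wy": 0,"wz": 0,"claw": -0.7},
    {"x": 0,"y": 0,"z": 0,"wx": 0,"wy": 0,"wz": 0,"claw": -0.7},
    {"x": 0,"y": 0,"z": 0,"wx": 0,"wy": 0,"wz": 0,"claw": -0.7},
    {"x": 0,"y": 0,"z": 0,"wx": 0,"wy": 0,"wz": 0,"claw": -0.7},
    {"x": 0,"y": 0,"z": 0,"wx": 0,"wy": 0,"wz": 0,"claw": -0.7},
    {"x": 0,"y": 0,"z": 0,"wx": 0,"wy": 0,"wz": 0,"claw": -0.7},
    {"x": 0,"y": 0,"z": 0,"wx": 0,"wy": 0,"wz": 0,"claw": -0.7},
    {"x": 0,"y": 0,"z": 0,"wx": 0,"wy": 0,"wz": 0,"claw": -0.7},
    {"x": 0,"y": 0,"z": 0,"wx": 0,"wy": 0,"wz": 0,"claw": -0.7}
  ]
}}

```text
time: 27.65
tool_pos: [0.3816, 0.1955, 0.2161]
tcp_rot: [0.03, 0.572, -0.04, 0.818]
wrist_force: [0.0, -0.1, -0.6]
finger_gap: 0.0724
```

```bash
python3 - <<'E'
from h import *
show()
a=cv2.imread("pics/s20full.png");b=snap("scene","s21")["img"];c=snap("scene")["img"]
w=np.s_[175:250,320:400]
for p,q in((a,b),(b,c)): d=cv2.absdiff(p[w],q[w]);print(d.max(),d.mean())
# other things: compare to the first picture, near dishes/timer/bottles
a0=cv2.imread("pics/scene0.png");d=cv2.absdiff(a0,b).max(2);m=(d>25).astype(np.uint8)
n,l,stt,_=cv2.connectedComponentsWithStats(m)
for r in stt[1:]:
    if r[4]>15: print(r)
E
```

```text
t 27.65 gp [0.3778 0.1958 0.2264] x [ 0.342 -0.031 -0.939] y [0.1   0.995 0.003] F [ 0.  -0.1 -0.6] gap 0.0724 q [ 0.43 -0.4   2.26 -0.21  0.98 -0.95]
40 0.3738888888888889
2 0.32505555555555554
[ 133    0   31   82 1138]
[ 186    0  135   86 4498]
[ 352    0   49   75 2078]
[  209    24   190   199 10257]
[164  61   6   5  18]
[209  81   4  11  18]
[133  92  33  44 649]
[194  98   5   7  27]
[170 102  11  11  54]
[162 106   9  20  62]
[198 115  16  13 119]
[168 123  30  13 103]
[151 142   6   8  26]
[342 162  49  14 167]
[395 167   8  12  57]
[215 177   6  14  46]
[204 190  12   4  24]
[345 220  36  26 448]
[171 326  44  34 524]
[202 351  15  15  68]
```

```bash
python3 - <<'E'
import cv2,numpy as np
a=cv2.imread("pics/scene0.png")[310:375,155:230];b=cv2.imread("pics/s21.png")[310:375,155:230]
cv2.imwrite("pics/dish.png",cv2.resize(np.hstack([a,b]),None,fx=5,fy=5))
E
```

```text
(no output)
```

View pics/dish.png

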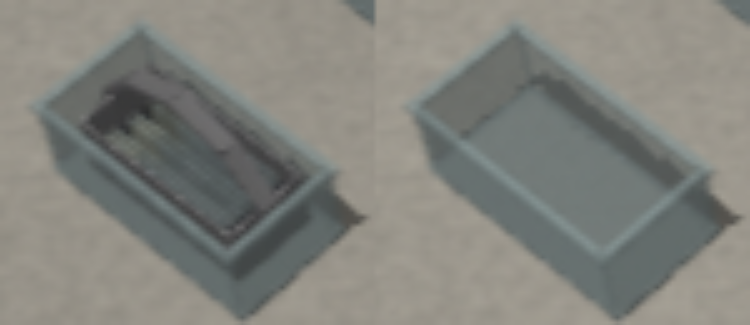

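The dish has not moved: its corners are at the same pixels before and after. The rack hangs still over the tray, and the arm is clear of it.

```bash
python3 -c "
from cell import bot
print(bot.close_job())"
```

```text
the job is handed in; nothing more can be done
None
```

The rack now hangs by its handle on the swivel hook above the drip tray, and the job was handed in at about 27.7 s of the 72 s allowed. In order:

1. I lifted the rack out of the rinse dish by the handle.
2. I stood it on the farther pad and let go of it there.
3. While it drained, I turned the hook to point over the middle of the tray. The tray's middle lies about 8° off the stand's x axis, so I aimed there.
4. I took the rack again by its side walls with the tool tilted 20°, threaded the handle over the hook's tip, lowered it onto the seat and released it.

**Last checks:**
- **Still:** two pictures taken one after the other at the end show no movement. Comparing against a picture about 1.2 s earlier, one spot near the rack differed. I put that down to shadow but did not look into it.
- **Seated:** before lowering, the strap was 103–105 mm from the post, against 104 mm for the seat. After release, the rack's centre appears about 2 mm off the rod.
- **Level:** the checks disagreed a little. The lower edge reads level, but corner heights from the two cameras suggest about 2° of tilt, which is close to what these cameras can resolve.
- **Cameras:** the two views differ by about 5 mm in x, so I averaged them or relied on the gripper's own position.
- **Surroundings:** the rinse dish stands where it was, and the before-and-after comparison showed no sign of anything else having moved. Part of the bench was hidden by the arm and its shadow.

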